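# Free a locked hood sash and raise it to the working mark

## Robot

A 6-joint arm with a two-finger parallel gripper is mounted at the origin on a cart in front of the work surface, level with it; the furniture and walls round the work are solid. World frame = base frame: x ahead of the robot, y to its left, z up, the work surface at z = 0. Lengths are in m, angles in degrees, forces in N, time in s.
With the tool pointing down it reaches from about 0.4 to 0.825 m from the base axis. Payload 7 kg.
Tool frame: the origin (TCP) lies on the centre line of the jaws, within the pads' length; the fingertips stand 19 mm ahead of it and the grasp point (between the pads) is the TCP (r.tip_extent is the distance from the TCP to the fingertips, in m); z points along the fingers, y is the line along which they close (so a half turn about z gives the same grasp; the last joint's range is limited). The gripper opens to 88 mm and grips with 3 to 60 N. Pads are 19 mm wide; open, the fingers measure 130 mm over their backs; the gripper's body (78 mm by 193 mm) begins 47 mm behind the grasp point.
Start: joints at [-55.342, 20.546, 0.682, 0, -70.136, -16.507], TCP at [0.21, -0.641, 0.211] pointing down, gripper open.
Joint ranges: [-176.03, 176.03], [-82.01, 121.73], [-58.28, 71.71], [-173.87, 95.51], [-174.79, -0.11], [-173.66, 173.66]. Speed limits (degrees/s): [136.94, 136.94, 172.46, 180, 180, 180].

## Interface

Orientations are given as [roll, pitch, yaw] about the fixed x, y, z axes, in that order (R = Rz(yaw) Ry(pitch) Rx(roll)).
In Python, from plant import r gives the robot as it stands. The module is installed in compiled form; this text tells all that it offers.
- The arm moves only by the tool jog_arm, never from a script. Its argument "deltas" is a list that holds one entry, the list of rows, each a list of 5 numbers: the opening, from -1 (shut) to 1 (fully open), then the shift along the world's x, y, z in cm, then the turn about the world's z in rad. In form: [[[claw, dx, dy, dz, turn], ...]]. A call has 1 to 8 rows; each row shifts and turns the commanded pose from where the row before left it; what a row does not reach is not made up. A row lasts 1/8 s, in which the tool goes at most 62.5 mm and 10.7 degrees, less where a joint would pass 70% of its speed; a pose out of reach is approached as far as the arm can. A call with a gripper value outside its range is refused whole. The fingers move at their own pace and stop on an object; "force" is the grip in N (left out, the last holds). Time passes only in rows, so rows that do not move let the fingers close. It gives the time, the measured TCP pose, the force, the opening and the grip force at its end, in the units of the state.
- r.get_state(): the state, without advancing time (a new reading comes with each control period).
- r.capture(name): name is "side" or "top" or "wrist"; returns the picture (384x512x3 uint8, blue, green, red); there is no depth.
- r.camera_info(name): a dict with "fx", "fy", "cx", "cy" (pixels), "k1" (the pictures are not rectified: a ray, as slopes to the right and down, at radius r is drawn at 1 + k1 r^2 times it, then the intrinsics apply), "view" (4x4, takes a point from world to camera coordinates). Camera axes: x right, y up, looking along -z (the intrinsics and any distortion apply to the point x, -y, -z); pixel columns grow to the right and rows downward; lengths in m; the calibration is good to about 2 mm. A picture is of the moment at which its call begins: read the wrist's pose just before it. camera_info takes no time and is no camera call; for the wrist camera it gives the pose at the moment of the call.
- r.close_job(): hands the job in; it is judged then, once.
The state is a dict: "time_s": time; "joints": joint angles; "qd": joint speeds; "joint_torque": joint torques, N m; "tcp_pos": TCP position; "eef_rot": TCP orientation; "contact_force": force on the tool from outside, world axes, zero at the start; "moment": the same for the moment, N m; "gripper_width": finger opening in m; "gripper_force": force on a finger pad.
Only numpy, scipy, OpenCV 4.12 (cv2) and the standard library are available. Lean on these libraries where they do the work, as an engineer would, in place of code of your own. Each camera call takes 0.05 s, during which the arm holds its last target. There are 200 camera calls.

## Task

The sample hood has lost power and its sash is locked shut. Push the release rod through the small hole in the hood's front panel to trip the spring latch hidden behind it, feeling for the latch rather than forcing it. Then lay the rod down on the worktop, and only after that raise the sash by its finger rail until the rail's lower edge is level with the tip of the height mark, leaving the mark and the things round the hood as they are.

Things in the scene. Friction and masses are not known exactly. Their poses are not given: they have to be found in the camera images.
- hood: Fixed benchtop hood, 360 mm wide (y), 250 deep (x), 455 high: white plinth 80 mm high, aluminium jambs 30 mm wide at its front corners, a glazed sash between them, a fan housing on top. Origin: on the worktop below its middle; x points from its front into it, z up. The plinth's front panel, flush with the jambs, is the plane x = -140 mm in this frame, the back x = +110 mm.
- access_hole (a point): Centre of the mouth of the round hole in the hood's front panel, right of its middle, in a thin steel ring, 45 mm above the worktop: 12 mm diameter with a 2 mm chamfer, running straight in along the hood's x axis through the 10 mm panel. Axes as the hood's.
- latch_bay (a point): Point 31 mm inside the mouth of the hole. Within 5 mm of it, nearer or deeper (hidden, differs each time), is the flat 18 mm head of the spring latch. It resists with 4 N, rising to 6 N where it trips 8 mm further in (friction up to 2 N more); a firm stop comes 13 mm in. Tripped, it lets a plunger pop the sash up 12 to 20 mm; it does not lock again when the rod is drawn out.
- sash (a joint): Height of the sash above its closed seat, m: 0 closed and locked, at most 0.16. It is counterbalanced: once free it takes about 3 to 5 N to push and stays where it is left, but coasts if it is pushed fast.
- sash_edge (a point): Middle of the lower edge of the finger rail, below its nose. The rail is an aluminium ledge 292 mm long across the foot of the sash; its rounded nose (12 mm thick, along the hood's y) stands 30 mm out from the front panel, this edge 24 mm out and, when closed, 85 mm above the worktop. There is no gap behind the nose to pinch: push it from below with fingers tilted forward. Axes as the hood's.
- mark_tip (a point): Tip of the dark steel height pointer (18 mm high, with a black clamp knob) on the left jamb beside a ruled scale, pointing at the sash, 165 to 225 mm above the worktop. The rail's lower edge belongs level with this tip.
- release_rod: Loose rod lying on the worktop: a black square handle 80 mm long, 16 wide, 18 high, with a straight steel rod of 6 mm diameter standing out 98 mm from its front; 178 mm in all, 45 g. Origin: middle of the handle's underside; x points along the rod to its tip, z up; the rod's axis is 9 mm above the origin.
- rod_tip (a point): Rounded tip of the release rod, 138 mm from the middle of the handle. The axes are the rod's.
- pen: Bystander: white marker pen with a black cap, 135 mm long, lying on the worktop. Origin: middle of its underside.
- specimen: Bystander: white-lidded specimen cup, 60 mm across, 68 mm high, left of the hood. Origin: centre of its underside.
- dropper: Bystander: white dropper bottle, 34 mm across, 82 mm high, left of the hood. Origin: centre of its underside.
- timer: Bystander: small white lab timer, 64 x 68 x 18 mm, right of the hood. Origin: centre of its underside.
There are look-alikes about, which are no part of the job. Several things have the shape of the release_rod; the one meant has the colours described above.

How it is judged:
By the outcome, as a careful person would: the job done as asked, in the order asked, and still so for the second after the job is handed in, with the robot touching nothing.
It also fails if it takes over 72 s, if anything falls off the work surface, if the arm or the gripper's body presses on something with over 40 N, if the wrist force passes 120 N, or if a joint passes its speed limit or range.

## Working session

There is one attempt and no reset: what is moved stays moved. The work goes in short steps, Python scripts to look and compute and a tool call to move; the robot and the scene stay as the last step left them, time stands still between calls to the robot, and variables do not carry over. Pictures are saved under pics/ and viewed, at most 10 in all, crops included, and the job is handed in when it is done.

Besides the shell and the picture viewer there is one more tool, called as name(argument=value, ...), one argument or row to a line, values as JSON. jog_arm: Moves the arm, as the interface text tells. Its arguments: {"type":"object","properties":{"deltas":{"type":"array"},"force":{"type":"number"}},"required":["deltas"]}

```bash
mkdir -p pics; ls; python3 - <<'E'
from plant import r
import cv2,numpy as np
s=r.get_state();print(s)
for n in("side","top","wrist"):
    im=r.capture(n);cv2.imwrite(f"pics/{n}0.png",im);i=r.camera_info(n);print(n,{k:(np.round(v,4).tolist()) for k,v in i.items()})
print(r.tip_extent)
E
```

```text
pics
{'time_s': 0.0, 'joints': array([-5.53435612e+01,  2.05907443e+01,  6.33690892e-01, -2.19251815e-02,
       -7.01349297e+01, -1.65064802e+01]), 'qd': array([-0.05455859,  0.02044072, -0.09569363,  0.09142855, -0.04222803,
        0.05673439]), 'joint_torque': array([ 2.50460238e-03, -5.82711482e+01,  2.93062466e+01,  6.99718729e+00,
        6.91790512e-03, -9.12208907e-05]), 'tcp_pos': array([ 0.21008382, -0.64093133,  0.21002419]), 'eef_rot': array([ 1.79905951e+02, -6.37573973e-03, -1.61857503e+02]), 'contact_force': array([ 0.36865788, -0.09851759,  0.24568813]), 'moment': array([-0.03217742,  0.03315451, -0.03648052]), 'gripper_force': 0.0, 'gripper_width': 0.08753540797424517}
side {'fx': 381.846, 'fy': 381.846, 'cx': 253.4598, 'cy': 193.5888, 'k1': 0.0047, 'view': [[-0.8913, -0.4532, -0.0156, 0.5544], [0.1469, -0.3212, 0.9356, -0.173], [-0.429, 0.8315, 0.3528, -1.4846], [0.0, 0.0, 0.0, 1.0]]}
top {'fx': 411.7778, 'fy': 411.7778, 'cx': 258.5207, 'cy': 189.4807, 'k1': -0.1272, 'view': [[0.1885, -0.9821, -0.0051, -0.0055], [0.9258, 0.1759, 0.3346, -0.584], [-0.3277, -0.0677, 0.9423, -1.4897], [0.0, 0.0, 0.0, 1.0]]}
wrist {'fx': 336.306, 'fy': 336.306, 'cx': 257.2799, 'cy': 193.0613, 'k1': -0.0612, 'view': [[-0.3113, 0.9503, 0.0013, 0.6732], [-0.9178, -0.3003, -0.2598, 0.0312], [-0.2465, -0.0821, 0.9657, -0.39], [0.0, 0.0, 0.0, 1.0]]}
0.019
```

View pics/top0.png

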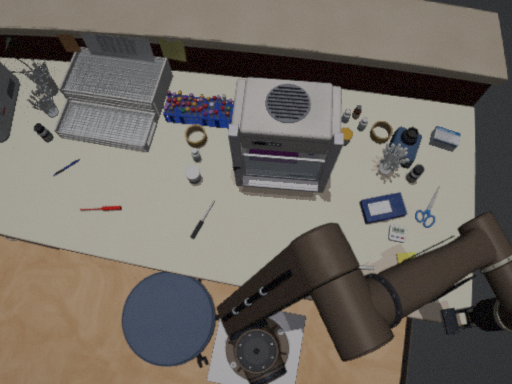

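View pics/side0.png

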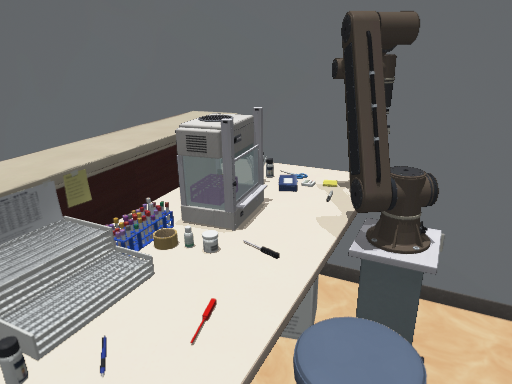

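The top view shows the hood at about (285,140) with its front facing the robot. The black-handled rod is at about (203,220), its tip near (213,203). Red and blue look-alikes lie on the left. In the side view the rod is at (262,250).

```bash
cat > h.py <<'E'
import numpy as np,cv2
from plant import r
def ray(n,uv,info=None):
    i=info or r.camera_info(n)
    K=np.array([[i['fx'],0,i['cx']],[0,i['fy'],i['cy']],[0,0,1.]])
    p=cv2.undistortPoints(np.array([[uv]],float),K,np.array([i['k1'],0,0,0.]))[0,0]
    V=np.array(i['view']);R=V[:3,:3]
    return -R.T@V[:3,3], R.T@np.array([p[0],-p[1],-1])
def onplane(n,uv,z,info=None,nrm=(0,0,1)):
    o,d=ray(n,uv,info);nrm=np.array(nrm,float);return o+d*(z-nrm@o)/(nrm@d)
def tri(rays):
    A=0;b=0
    for o,d in rays:
        d=d/np.linalg.norm(d);M=np.eye(3)-np.outer(d,d);A=A+M;b=b+M@o
    return np.linalg.solve(A,b)
def proj(n,P,info=None):
    i=info or r.camera_info(n);V=np.array(i['view']);c=V[:3,:3]@P+V[:3,3];x,y=c[0]/-c[2],-c[1]/-c[2];s=1+i['k1']*(x*x+y*y)
    return np.array([i['fx']*x*s+i['cx'],i['fy']*y*s+i['cy']])
E
python3 - <<'E'
from h import *
im=cv2.imread('pics/top0.png')
a=cv2.resize(im[130:255,180:345],(792,600),interpolation=cv2.INTER_CUBIC);cv2.imwrite('pics/c1.png',a)
s=cv2.imread('pics/side0.png')
a=cv2.resize(s[100:265,175:385],None,fx=3.6,fy=3.6,interpolation=cv2.INTER_CUBIC);cv2.imwrite('pics/c2.png',a)
g=cv2.cvtColor(im,cv2.COLOR_BGR2GRAY)
m=(g[195:245,185:225]<60).astype('uint8');n,l,st,c=cv2.connectedComponentsWithStats(m);
for k in range(1,n):
    if st[k,4]>20:
        q=c[k]+[185,195];P=onplane('top',q,.018);print('handle',q,st[k],P)
        ys,xs=np.where(l==k);pp=np.array([onplane('top',(x+185,y+195),.018)[:2] for x,y in zip(xs,ys)]);w,v=np.linalg.eigh(np.cov(pp.T));print(np.degrees(np.arctan2(*v[::-1,1])),np.ptp(pp@v,axis=0))
print('tip~',onplane('top',(213.5,203),.009))
for p in [(235,185),(322,190)]: print(onplane('top',p,.09))
E
```

```text
handle [196.61290323 229.32258065] [ 6 26 12 17 62] [0.39330026 0.31926664 0.018     ]
162.46505077856287 [0.01400655 0.07300961]
tip~ [0.51521379 0.27929982 0.009     ]
[0.57945888 0.19867534 0.09      ]
[ 0.6224447  -0.13850898  0.09      ]
```

View pics/c1.png

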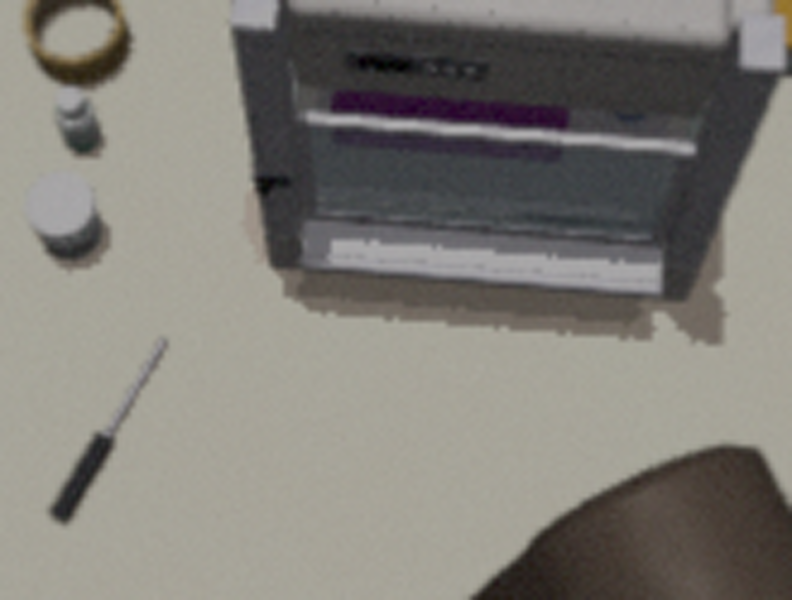

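View pics/c2.png

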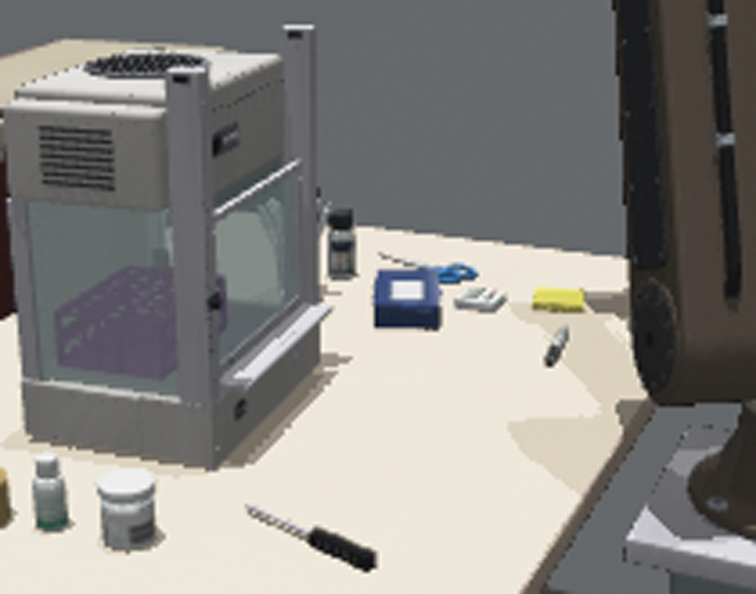

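The top crop shows the rail nose running from (303,268) to (662,292), the jamb feet at (272,268) and (687,298), and the mark on the left jamb near (275,183). The side crop shows the pen on the right at (557,345) and a dark thing on the panel's left at (240,408). I'll move to where the wrist camera can see the front panel.

jog_arm(
  deltas=[
    [[1,1.5,4.2,-0.3,-0.045],[1,1.5,4.2,-0.3,-0.045],[1,1.5,4.2,-0.3,-0.045],[1,1.5,4.2,-0.3,-0.045],[1,1.5,4.2,-0.3,-0.045],[1,1.5,4.2,-0.3,-0.045],[1,1.5,4.2,-0.3,-0.045]],
  ],
)

```text
time_s: 1.02
tcp_pos: [0.3154, -0.346, 0.1898]
eef_rot: [180.0, 0.0, -180.0]
contact_force: [1.0, 0.1, 0.1]
gripper_width: 0.0876
gripper_force: 0.0
```

jog_arm(
  deltas=[
    [[1,1.5,4.2,-0.3,-0.045],[1,1.5,4.2,-0.3,-0.045],[1,1.5,4.2,-0.3,-0.045],[1,1.5,4.2,-0.3,-0.045],[1,1.5,4.2,-0.3,-0.045],[1,1.5,4.2,-0.3,-0.045],[1,1.5,4.2,-0.3,-0.045],[1,0,0,0,0]],
  ],
)

```text
time_s: 2.02
tcp_pos: [0.421, -0.0513, 0.1688]
eef_rot: [180.0, -0.0, 162.2]
contact_force: [-0.7, -0.7, -0.2]
gripper_width: 0.0878
gripper_force: 0.0
```

```bash
python3 - <<'E'
from h import *
import pickle
s=r.get_state();print(s['tcp_pos'],s['eef_rot'])
i=r.camera_info('wrist');im=r.capture('wrist');cv2.imwrite('pics/w1.png',im);pickle.dump(i,open('w1.pkl','wb'))
cv2.imwrite('pics/w1b.png',cv2.resize(im,(800,600),interpolation=cv2.INTER_CUBIC))
f=lambda x,y:(180+x/4.8,130+y/4.8)
for p,z in[((272,268),0),((687,298),0),((303,268),.09),((662,292),.09)]:print(onplane('top',f(*p),z))
E
```

```text
[ 0.42096391 -0.05126005  0.1687949 ] [ 1.79997416e+02 -4.66715758e-03  1.62225208e+02]
[0.60851788 0.20319495 0.        ]
[ 0.64821127 -0.15238836  0.        ]
[0.58198926 0.16676807 0.09      ]
[ 0.61605087 -0.12328915  0.09      ]
```

View pics/w1b.png

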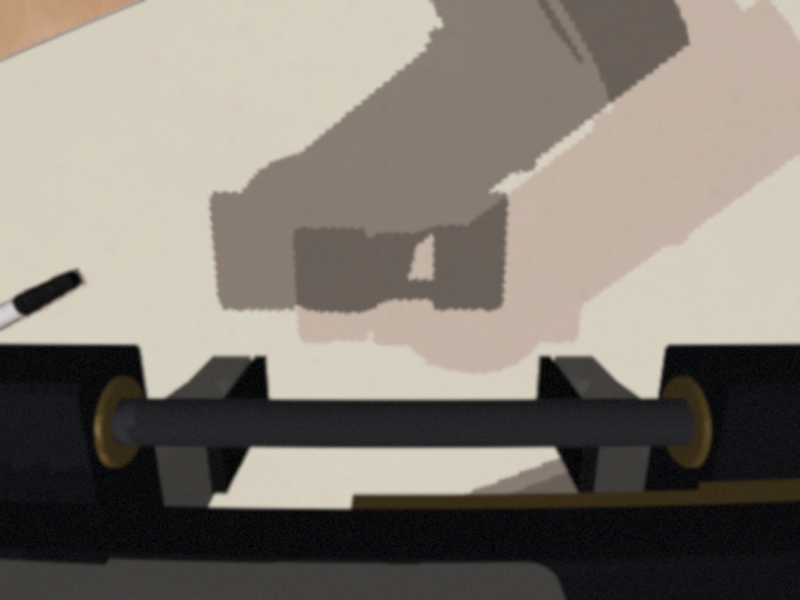

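The wrist camera looks back toward the robot, so the front panel isn't visible here; the pen is at the left (40,300). The side camera will have to give the hole and the mark.

```bash
python3 - <<'E'
from h import *
xh=np.array([.9938,.111,0]);yh=np.array([-.111,.9938,0]);F=np.array([.6284,.0254,0]);d=xh@F
def hf(P):P=P-F;return np.round([P@xh,P@yh,P[2]],4)
for n,p in[('dark',(175+240/3.6,100+408/3.6)),('marktip?',(175+219/3.6,100+300/3.6))]:
    P=onplane('side',p,d,nrm=xh);print(n,p,P,hf(P))
for y in(-.1,-.05,-.02): print(y,proj('side',F+yh*y+[0,0,.045]))
im=np.concatenate([r.capture('side')[None] for _ in range(8)]).astype(float).mean(0).astype('uint8');cv2.imwrite('pics/s1.png',im)
a=cv2.resize(im[150:235,225:275],None,fx=7,fy=7,interpolation=cv2.INTER_CUBIC)
a=cv2.convertScaleAbs(a,alpha=1.3);cv2.imwrite('pics/c3.png',a);print(a.shape)
t=np.concatenate([r.capture('top')[None] for _ in range(6)]).astype(float).mean(0).astype('uint8');cv2.imwrite('pics/t1.png',t)
E
```

```text
dark (241.66666666666669, 213.33333333333331) [0.61804409 0.11811807 0.03782028] [0.     0.0933 0.0378]
marktip? (235.83333333333331, 183.33333333333331) [0.61233811 0.16920456 0.19097697] [0.     0.1447 0.191 ]
-0.1 [257.10634711 196.36919044]
-0.05 [253.38600077 200.07568859]
-0.02 [251.06381109 202.38924014]
(595, 350, 3)
```

View pics/c3.png

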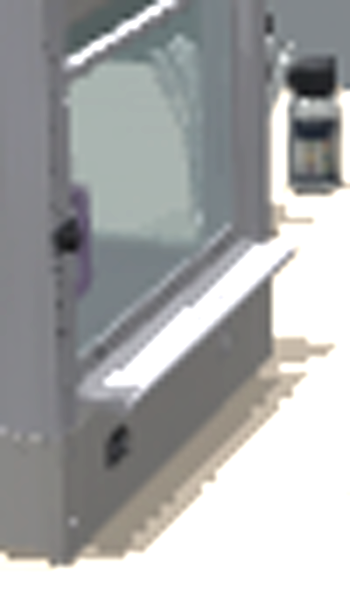

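The side crop shows a faint light speck, probably the hole's ring, at about px (256.6,198), so y_h ≈ -0.09. The mark is at (66,238) in the crop, and a decoy is at the left end of the panel. I'll turn the wrist camera sideways to see the hole.

jog_arm(
  deltas=[
    [[1,0.9,-1.6,-0.8,-0.137],[1,0.9,-1.6,-0.8,-0.137],[1,0.9,-1.6,-0.8,-0.137],[1,0.9,-1.6,-0.8,-0.137],[1,0.9,-1.6,-0.8,-0.137],[1,0.9,-1.6,-0.8,-0.137],[1,0,0,0,0]],
  ],
)

```text
time_s: 3.65
tcp_pos: [0.4741, -0.15, 0.1201]
eef_rot: [-179.9, -0.0, 114.9]
contact_force: [-1.0, 0.5, 0.1]
gripper_width: 0.0878
gripper_force: 0.0
```

```bash
python3 - <<'E'
from h import *
import pickle
s=r.get_state();print(s['tcp_pos'],s['eef_rot'])
i=r.camera_info('wrist');im=r.capture('wrist');cv2.imwrite('pics/w2.png',im);pickle.dump(i,open('w2.pkl','wb'))
xh=np.array([.9938,.111,0]);yh=np.array([-.111,.9938,0]);F=np.array([.6284,.0254,0])
print(proj('wrist',F-.09*yh+[0,0,.045]),proj('wrist',F-.05*yh+[0,0,.045]))
cv2.imwrite('pics/w2b.png',cv2.resize(im,(800,600),interpolation=cv2.INTER_CUBIC))
E
```

```text
[ 0.47410473 -0.15004039  0.12011203] [-1.79906872e+02 -3.52606837e-02  1.14882881e+02]
[493.98766772 188.37625523] [517.79593214 140.45204646]
```

View pics/w2b.png

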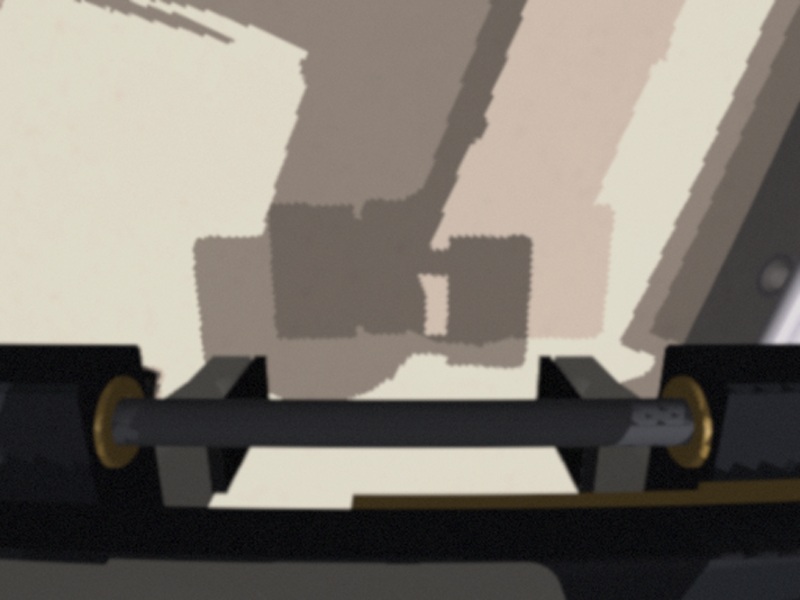

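The ring around the hole is clear at about (775,275) in the enlarged picture, or px (496,176). The panel's foot line runs from (800,105) to (690,340).

```bash
python3 - <<'E'
from h import *
import pickle
i=pickle.load(open('w2.pkl','rb'));im=cv2.imread('pics/w2.png');g=cv2.cvtColor(im,cv2.COLOR_BGR2GRAY)
c=g[160:194,480:512];print(c[::2,::2])
# foot line: brightness edges per row
pts=[]
for y in range(80,215,6):
    row=cv2.GaussianBlur(g,(5,5),0)[y].astype(int);x0=int(512-(y-67)*70.4/150.6)
    seg=np.diff(row[max(x0-12,0):min(x0+12,511)]);
    if len(seg)>8:
        x=max(x0-12,0)+seg.argmin()+.5;pts.append([*onplane('w',(x,y),0,i)[:2],x,y,seg.min()])
pts=np.array(pts);print(np.round(pts,3))
vx,vy,x0,y0=cv2.fitLine(pts[:,:2].astype('f4'),cv2.DIST_HUBER,0,.001,.01).ravel();print('yaw',np.degrees(np.arctan2(-vx/np.sign(vy),abs(vy))),x0,y0)
xh=np.array([.9938,.111,0])
for yaw in (6.4,):
  print('plane d', xh@[x0,y0,0])
  for d in(.6253,.6273,.6293):
    for uv in((496,176),):print(onplane('w',uv,d,i,nrm=xh))
print('z45',onplane('w',(496,176),.045,i))
E
```

```text
[[ 61  60  60  59  60  62  62  61  59  60  60  60  62  61  61  62]
 [ 62  61  59  60  60  61  62  58  55  56  57  58  60  59  62  61]
 [ 59  61  60  60  62  60  59  57  53  53  56  52  51  60  65  62]
 [ 61  62  61  60  62  56  57  56  61  61  58  54  53  57  63  63]
 [ 59  62  61  59  62  55  60  64  70  69  62  59  55  55  58  67]
 [ 63  60  57  61  56  61  73  74  75  75  71  65  57  54  62  76]
 [ 60  62  62  60  58  73  81  83  85  83  81  79  67  58  66  85]
 [ 60  59  59  58  66  80  82  88  92  91  89  86  74  64  75 100]
 [ 61  62  58  57  73  82  86  92  96  92  93  88  71  68  87 116]
 [ 63  61  56  56  73  81  87  93  94  94  93  82  63  77 103 129]
 [ 60  62  57  60  72  79  83  88  91  92  92  69  68  88 117 142]
 [ 61  62  57  56  69  76  76  82  86  86  76  64  75 103 131 153]
 [ 59  62  56  54  60  69  68  69  70  67  62  70  90 117 143 164]
 [ 61  60  61  54  55  56  60  58  56  56  61  77 104 131 153 172]
 [ 62  61  60  57  54  53  53  55  54  59  69  90 121 142 163 185]
 [ 60  61  63  62  61  57  58  60  64  65  78 106 134 154 173 200]
 [ 62  62  63  61  62  60  6
[... 892 characters left out ...]
0e+02 -1.000e+01]
 [ 6.340e-01 -6.000e-02  4.605e+02  1.700e+02 -1.000e+01]
 [ 6.360e-01 -6.600e-02  4.585e+02  1.760e+02 -1.100e+01]
 [ 6.360e-01 -7.200e-02  4.555e+02  1.820e+02 -1.000e+01]
 [ 6.370e-01 -7.800e-02  4.525e+02  1.880e+02 -9.000e+00]
 [ 6.370e-01 -8.400e-02  4.495e+02  1.940e+02 -1.000e+01]
 [ 6.380e-01 -9.000e-02  4.465e+02  2.000e+02 -1.000e+01]
 [ 6.380e-01 -9.600e-02  4.435e+02  2.060e+02 -1.000e+01]
 [ 6.390e-01 -1.020e-01  4.405e+02  2.120e+02 -1.000e+01]]
yaw 5.8186355 0.63257957 -0.037965834
plane d 0.6244433641552926
[ 0.63542361 -0.05571154  0.0431164 ]
[ 0.63740132 -0.05540026  0.04053754]
[ 0.63937903 -0.05508898  0.03795867]
z45 [ 0.6339791 -0.0559389  0.045    ]
```

jog_arm(
  deltas=[
    [[1,-0.3,4.5,1.0,0.082],[1,-0.3,4.5,1.0,0.082],[1,-0.3,4.5,1.0,0.082],[1,-0.3,4.5,1.0,0.082],[1,0,4.5,1.0,0.082],[1,0,4.5,1.0,0.082],[1,0,4.5,1.0,0.082]],
  ],
)

```text
time_s: 4.58
tcp_pos: [0.4615, 0.1675, 0.192]
eef_rot: [179.9, 0.0, 148.2]
contact_force: [-0.1, 0.4, 0.1]
gripper_width: 0.0873
gripper_force: 0.0
```

jog_arm(
  deltas=[
    [[1,0.4,4.5,1.0,0.082],[1,0.4,4.5,0,0.082],[1,0.4,4.5,0,0.082],[1,0,0,0,0],[1,0,0,0,0]],
  ],
)

```text
time_s: 5.2
tcp_pos: [0.4735, 0.3006, 0.201]
eef_rot: [-180.0, -0.0, 162.0]
contact_force: [0.1, -0.6, 0.2]
gripper_width: 0.0876
gripper_force: 0.0
```

```bash
python3 - <<'E'
from h import *
import pickle
s=r.get_state();print(s['tcp_pos'],s['eef_rot'])
i=r.camera_info('wrist');im=r.capture('wrist');cv2.imwrite('pics/w3.png',im);pickle.dump(i,open('w3.pkl','wb'))
cv2.imwrite('pics/w3b.png',cv2.resize(im,(768,576),interpolation=cv2.INTER_CUBIC))
for x,y in((.393,.319),(.515,.279)):print(proj('wrist',np.array([x,y,.009])))
E
```

```text
[0.47350094 0.30059996 0.20101847] [-1.79981857e+02 -1.43234552e-02  1.62044528e+02]
[250.61212888  92.41596798]
[250.89364559 209.29778702]
```

View pics/w3b.png

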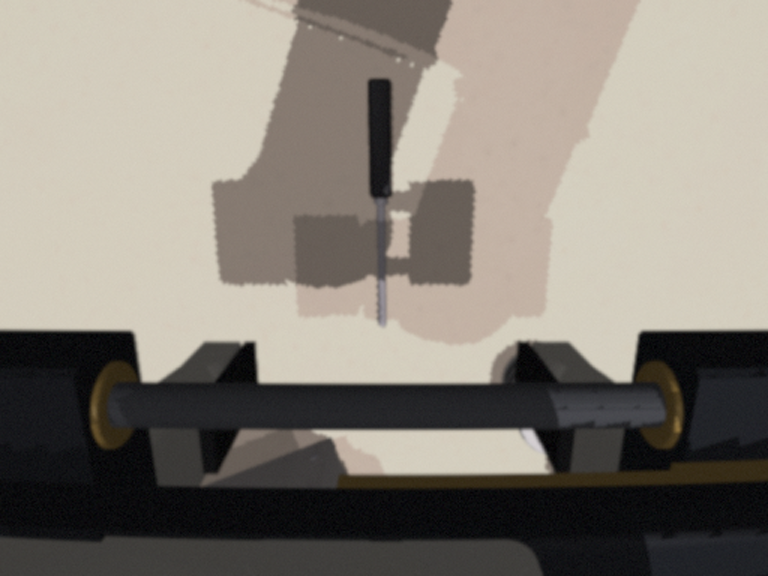

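The rod lies fully in view, with its handle from (380,80) to (380,196) and its tip at (382,325) in the 1.5x picture.

```bash
python3 - <<'E'
from h import *
import pickle
i=pickle.load(open('w3.pkl','rb'));im=cv2.imread('pics/w3.png');g=cv2.cvtColor(im,cv2.COLOR_BGR2GRAY)
m=(g[40:150,230:280]<48).astype('uint8');n,l,st,c=cv2.connectedComponentsWithStats(m);k=1+st[1:,4].argmax()
ys,xs=np.where(l==k);pp=np.array([onplane('w',(x+230,y+40),.018,i)[:2] for x,y in zip(xs,ys)])
(cx,cy),wh,a=cv2.minAreaRect((pp*1000).astype('f4'));print('rect',cx,cy,wh,a)
t=onplane('w',(382/1.5-.3,326/1.5-.3),.009,i)[:2];c=np.array([cx,cy])/1000
d=t-c;print('tip',t,'len',np.hypot(*d),'yaw',np.degrees(np.arctan2(d[1],d[0])))
f=onplane('w',(380/1.5-.3,80/1.5-.3),.018,i);print('far end',f)
E
```

```text
rect 394.2870178222656 321.70037841796875 (14.145963668823242, 77.40962982177734) 72.98511505126953
tip [0.52483306 0.28034552] len 0.13693974225519528 yaw -17.57735280400793
far end [0.35758694 0.3336315  0.018     ]
```

jog_arm(
  deltas=[
    [[0.2,-4.0,1.05,0,0.008],[0,-3.9,1.05,-2.0,0],[0,0,0,-4.0,0],[0,0,0,-4.0,0],[0,0,0,-4.0,0],[0,0,0,-2.0,0],[0,0,0,-1.5,0],[0,0,0,0,0]],
  ],
)

```text
time_s: 6.25
tcp_pos: [0.3951, 0.3207, 0.0256]
eef_rot: [-179.9, -0.0, 162.4]
contact_force: [0.6, 0.3, -0.1]
gripper_width: 0.0438
gripper_force: 0.0
```

jog_arm(
  deltas=[
    [[0,0,0,-0.4,0],[-1,0,0,0,0],[-1,0,0,0,0],[-1,0,0,0,0],[-1,0,0,0,0],[-1,0,0,0,0]],
  ],
  force=30,
)

```text
time_s: 7.0
tcp_pos: [0.3953, 0.3216, 0.022]
eef_rot: [180.0, 0.0, 162.4]
contact_force: [-0.4, -1.6, -0.1]
gripper_width: 0.0021
gripper_force: 0.0
```

```bash
python3 - <<'E'
from h import *
s=r.get_state();print(s['tcp_pos'],s['gripper_width'],s['gripper_force'],s['contact_force'])
a=r.capture('side');b=r.capture('wrist')
print(proj('side',s['tcp_pos']))
A=cv2.resize(a[215:275,225:305],(800,600),interpolation=cv2.INTER_CUBIC)
cv2.imwrite('pics/c4.png',A);cv2.imwrite('pics/w4.png',b)
E
```

```text
[0.39527067 0.32163842 0.02200552] 0.002112265285925288 0.0 [-0.3800046  -1.56316131 -0.11643691]
[268.96011765 248.31203388]
```

View pics/c4.png

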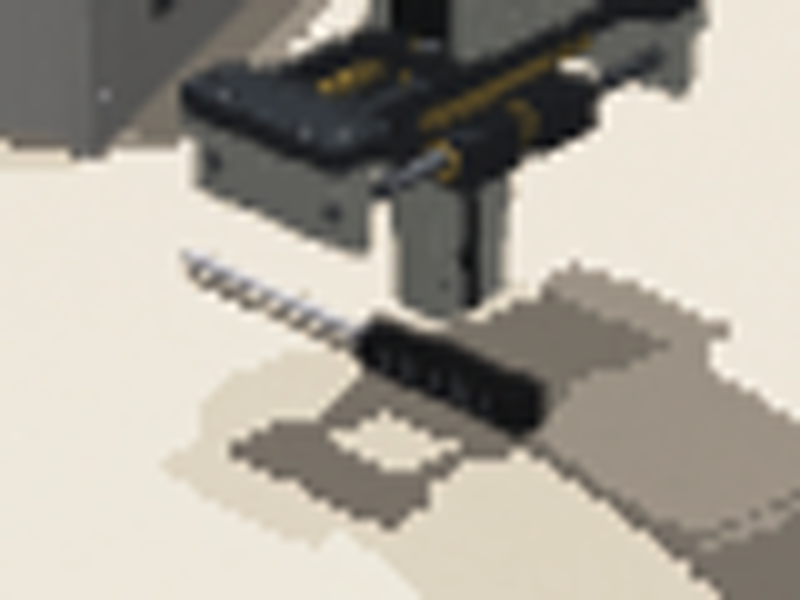

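```bash
python3 - <<'E'
from h import *
for n,p,z in[('tip',(243,240),.009),('back',(278,254),.009),('front',(261.5,249.5),.009),('fingertip bottom if on table',(269.5,245.8),.003)]:print(n,onplane('side',p,z))
p=r.get_state()['tcp_pos']
for z in(.003,.022,.06):print(z,proj('side',np.array([p[0],p[1],z])),proj('top',np.array([p[0],p[1],z])),proj('wrist',np.array([p[0],p[1],z])))
t=r.capture('top');a=t[200:260,165:245];cv2.imwrite('pics/c5.png',np.hstack([cv2.resize(a,(400,300),interpolation=cv2.INTER_CUBIC),cv2.resize(cv2.imread('pics/w4.png'),(400,300))]))
g=cv2.cvtColor(t,cv2.COLOR_BGR2GRAY);print(np.abs(t.astype(int)-cv2.imread('pics/t1.png')).sum(2)[195:240:4,180:225:3])
E
```

```text
tip [0.52298006 0.28328374 0.009     ]
back [0.35850358 0.32427164 0.009     ]
front [0.42611361 0.31997508 0.009     ]
fingertip bottom if on table [0.41605557 0.27182858 0.003     ]
0.003 [268.97291791 252.94970133] [196.70640789 229.65951394] [257.2973232  224.70923899]
0.022 [268.9659767  248.31436791] [195.99886076 228.4945265 ] [257.29202091 236.72103024]
0.06 [268.95195579 238.90783237] [194.53635435 226.08521584] [257.27754176 269.46478733]
[[307 326 289 422 430  94  10  10   3 312 299 287 290 292 287]
 [300 296 356 396 444 228   5   8   7 300 278 265 279 270 269]
 [263 399 421 405 405 293  14   7   4 312 246  92 238 225 223]
 [425 405 434 430 399 372 192   8   7 290 142 215 223 264 298]
 [411 430 413 402 329 428 462 139  17 228 266 265 301 303 308]
 [406 354 316 371 464 469 425 189 145 241 306 303 356 315 305]
 [446 439 474 452 418 465 405 130 169  10 330 315 386 332 303]
 [435 421 459 441 465 414  41  67 298 413  35  38  78 324 316]
 [361 413 316 238 218  36  74 184 393 398 232  21  86 355 307]
 [187 241 276 392 240  86 109 416 411 401 331 327  59 290 322]
 [ 54  64  82 231 119  52 304 339 415 380 333 261 208  88 178]
 [ 57  57  51 227 167 192 210 247 329 316 312 222  53  47 192]]
```

View pics/c5.png

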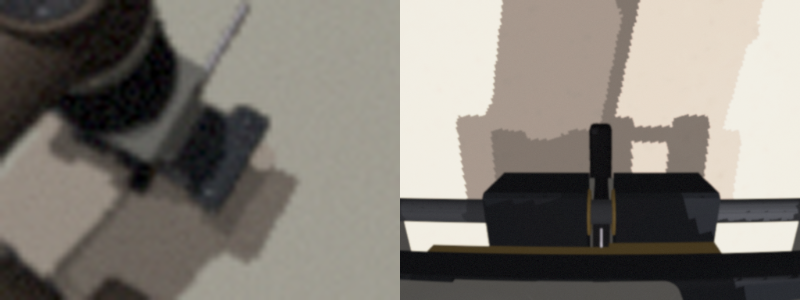

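The wrist view shows the handle still lying under the closed fingers, and in the side view the fingertips seem to be above it. I'll open the gripper and feel downward.

jog_arm(
  deltas=[
    [[0,0,0,0,0],[0,0,0,0,0],[0,0,0,0,0],[0,0,0,-0.2,0],[0,0,0,-0.2,0],[0,0,0,0,0]],
  ],
)

```text
time_s: 7.9
tcp_pos: [0.3951, 0.3214, 0.0177]
eef_rot: [-180.0, -0.0, 162.4]
contact_force: [-0.2, -0.8, -0.0]
gripper_width: 0.0436
gripper_force: 0.0
```

jog_arm(
  deltas=[
    [[0,0,0,-0.2,0],[0,0,0,-0.1,0],[0,0,0,0,0]],
  ],
)

```text
time_s: 8.28
tcp_pos: [0.3952, 0.3216, 0.0149]
eef_rot: [-180.0, -0.0, 162.4]
contact_force: [0.0, -0.2, 0.3]
gripper_width: 0.0439
gripper_force: 0.0
```

jog_arm(
  deltas=[
    [[0,0,0,-0.2,0],[0,0,0,-0.2,0],[0,0,0,0,0]],
  ],
)

```text
time_s: 8.65
tcp_pos: [0.3952, 0.3215, 0.0108]
eef_rot: [-180.0, -0.0, 162.4]
contact_force: [0.3, -0.4, 0.7]
gripper_width: 0.0438
gripper_force: 0.0
```

```bash
python3 - <<'E'
from h import *
s=r.get_state();print(s['tcp_pos'],s['joints'],s['contact_force'])
a=r.capture('side');b=cv2.imread('pics/s1.png')
A=cv2.resize(a[215:275,225:305],(800,600),interpolation=cv2.INTER_CUBIC)
cv2.imwrite('pics/c6.png',A)
E
```

```text
[0.39516485 0.32148854 0.01075831] [ 6.12459290e+01  1.81651608e+01 -3.39734237e+01 -3.39264863e-03
 -3.78816894e+01 -1.68846370e+02] [ 0.2892138  -0.37482212  0.7049854 ]
```

View pics/c6.png

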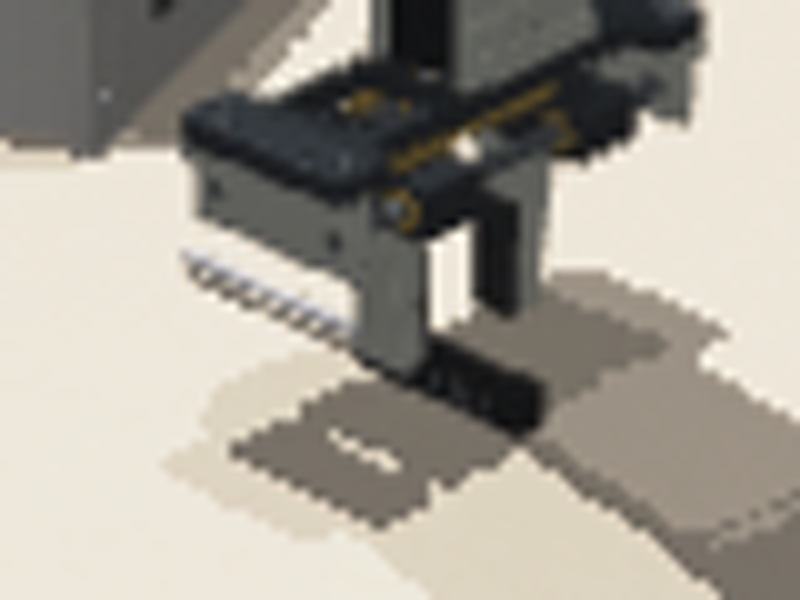

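```bash
python3 - <<'E'
from h import *
p=r.get_state()['tcp_pos']
n=np.array([.3,.954,0])
for o in(.022,.032,-.022,-.032):
  for z in(-.01,0,.01,.02):
    q=p+n*o;q[2]=z;print(o,z,(proj('side',q)-[225,215])*10)
E
```

```text
0.022 -0.01 [398.88290179 433.5258843 ]
0.022 0 [398.74140119 409.14575138]
0.022 0.01 [398.59921734 384.64062545]
0.022 0.02 [398.45634514 360.00951446]
0.032 -0.01 [379.91779023 443.98933845]
0.032 0 [379.72676891 419.51730117]
0.032 0.01 [379.53479825 394.91919873]
0.032 0.02 [379.34187096 370.19402583]
-0.022 -0.01 [480.19708819 388.66553503]
-0.022 0 [480.26261518 364.68225105]
-0.022 0.01 [480.32854409 340.57853389]
-0.022 0.02 [480.3948786  316.35344714]
-0.032 -0.01 [498.20766594 378.72978057]
-0.032 0 [498.31788646 354.83501091]
-0.032 0.01 [498.42873725 330.82080981]
-0.032 0.02 [498.54022376 306.68625293]
```

From the images the fingertips sit about 6 mm above the reported TCP height, not 19 mm below it. I'll go on down carefully until they just touch.

jog_arm(
  deltas=[
    [[0,0,0,-0.3,0],[0,0,0,-0.3,0],[0,0,0,-0.3,0],[0,0,0,0,0]],
  ],
)

```text
time_s: 9.2
tcp_pos: [0.3951, 0.3214, 0.0016]
eef_rot: [-180.0, -0.0, 162.4]
contact_force: [-0.7, 0.0, -0.1]
gripper_width: 0.0436
gripper_force: 0.0
```

jog_arm(
  deltas=[
    [[0,0,0,-0.2,0],[0,0,0,0,0]],
  ],
)

```text
time_s: 9.45
tcp_pos: [0.3952, 0.3215, -0.0001]
eef_rot: [-180.0, -0.0, 162.4]
contact_force: [0.1, -0.5, -0.5]
gripper_width: 0.0439
gripper_force: 0.0
```

jog_arm(
  deltas=[
    [[0,0,0,-0.2,0],[0,0,0,0,0]],
  ],
)

```text
time_s: 9.7
tcp_pos: [0.3952, 0.3215, -0.0022]
eef_rot: [-180.0, -0.0, 162.4]
contact_force: [-0.4, -0.5, -0.3]
gripper_width: 0.0435
gripper_force: 0.0
```

jog_arm(
  deltas=[
    [[-1,0,0,-0.1,0],[-1,0,0,0,0],[-1,0,0,0,0],[-1,0,0,0,0]],
  ],
  force=40,
)

```text
time_s: 10.2
tcp_pos: [0.3952, 0.3216, -0.003]
eef_rot: [180.0, -0.0, 162.4]
contact_force: [0.2, 0.4, 0.2]
gripper_width: 0.0154
gripper_force: 40.0
```

jog_arm(
  deltas=[
    [[-1,0,0,2,0],[-1,0,0,2,0],[-1,0,0,2,0],[-1,0.3,-3,0,0.035],[-1,0.3,-4,0,0.04],[-1,0.3,-4,0,0.04],[-1,0.3,-4,0,0.04],[-1,0.3,-4,0,0.04]],
  ],
)

```text
time_s: 11.2
tcp_pos: [0.4102, 0.1304, 0.0571]
eef_rot: [180.0, 0.0, 173.7]
contact_force: [1.1, 0.4, -0.4]
gripper_width: 0.0152
gripper_force: 40.0
```

jog_arm(
  deltas=[
    [[-1,0.3,-4,0,0.04],[-1,0.3,-4,0,0.04],[-1,0.3,-4,0,0.04],[-1,0.3,-4,0,0.04],[-1,0.3,-3,0,0.04],[-1,0.3,-1.4,0,0.015],[-1,0,0,0,0],[-1,0,0,0,0]],
  ],
)

```text
time_s: 12.2
tcp_pos: [0.4281, -0.0722, 0.0569]
eef_rot: [180.0, -0.0, -174.1]
contact_force: [0.3, -0.0, -0.6]
gripper_width: 0.015
gripper_force: 40.0
```

```bash
python3 - <<'E'
from h import *
s=r.get_state();print(s['tcp_pos'],s['eef_rot'],s['gripper_width'])
a=r.capture('side');cv2.imwrite('pics/s5.png',a)
t=r.capture('top');cv2.imwrite('pics/t5.png',t)
p=s['tcp_pos'];print('exp tip side',proj('side',p+[.138*.995,.138*.1,.012]),'top',proj('top',p+[.138*.995,.138*.1,.012]))
A=cv2.resize(a[175:255,215:315],(600,480),interpolation=cv2.INTER_CUBIC)
cv2.imwrite('pics/c7.png',A)
E
```

```text
[ 0.42811955 -0.07218851  0.0569425 ] [ 1.79995805e+02 -3.55523005e-03 -1.74141381e+02] 0.014994475967965066
exp tip side [269.98868635 195.03451756] top [298.97746818 201.70806032]
```

View pics/c7.png

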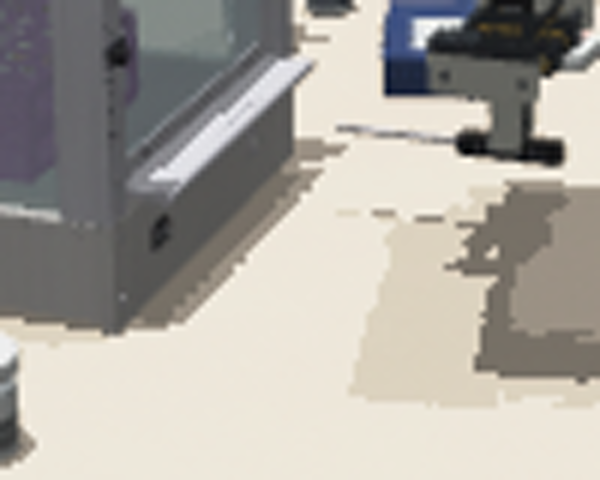

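The side view shows the rod held level, pointing at the panel, with its tip at about px (271,196) against (270,195) expected. I've now viewed 12 pictures, two over the limit of 10, so from here I'll measure numerically only.

```bash
python3 - <<'E'
from h import *
p=r.get_state()['tcp_pos'];a=cv2.cvtColor(cv2.imread('pics/s5.png'),6);t=cv2.cvtColor(cv2.imread('pics/t5.png'),6)
u=np.array([.9947,.102,0])
for d in(-.04,.04,.06,.09,.138):
    q=p+u*d+[0,0,.012];print(d,'side',proj('side',q),'top',proj('top',q))
print('side rod rows');
for x in(272,276,280,284,288):print(x,a[190:204,x])
print(t[194:226:2,286:312])
E
```

```text
-0.04 side [308.03336636 199.67400453] top [296.16681098 246.42669003]
0.04 side [290.56904106 197.55968459] top [297.40471739 225.92757762]
0.06 side [286.28991614 197.04163042] top [297.70434502 220.89902197]
0.09 side [279.93470609 196.27223294] top [298.1465332  213.42897421]
0.138 side [269.92165768 195.05999419] top [298.83618581 201.65935545]
side rod rows
272 [231 231 231 231 231 226 142 227 231 163 228 231 231 231]
276 [231 232 231 231 231 231 188 199 229 231 231 231 231 232]
280 [ 40 188 228 230 231 231 228 141 227 231 231 231 231 232]
284 [ 39 186 228 230 230 231 231 169 198 230 231 232 231 232]
288 [ 84 188 229 231 231 231 231 221 137 227 232 231 232 232]
[[46 47 49 51 46 49 50 53 62 66 51 41 49 44 44 46 44 49 47 48 45 53 49 47
  48 49]
 [56 58 61 56 56 59 54 53 67 58 42 42 51 45 41 50 47 50 48 49 53 47 47 50
  50 49]
 [61 60 61 60 60 63 50 63 71 47 46 44 49 48 49 47 53 49 50 51 48 43 38 30
  28 34]
 [61 62 65 63 66 60 41 61 71 49 43 44 42 48 46 52 47 50 48 53 47 48 37 24
  28 27]
 [70 68 67 66 73 67 44 57 70 47 46 65 47 56 52 53 54 46 50 52 53 52 49 50
  44 44]
 [74 78 7
[... 204 characters left out ...]
53 53 49 56 58 60 54 55 53
  51 55]
 [67 66 72 64 67 64 69 63 49 28 39 63 75 57 56 58 86 58 57 64 61 61 62 59
  62 56]
 [62 61 61 60 56 59 58 62 59 57 29 29 41 64 77 72 50 53 56 57 54 58 54 56
  58 75]
 [56 55 53 53 55 49 56 56 57 54 52 34 26 22 32 57 64 76 78 69 65 54 49 59
  59 51]
 [54 53 53 52 50 50 47 51 48 48 50 44 39 28 19 17 22 23 32 46 59 55 69 74
  75 74]
 [47 47 47 41 46 49 45 41 38 47 39 42 47 41 32 14 22 20 26 12  8 22 15 14
  23 20]
 [46 36 39 34 36 38 39 34 39 35 27 36 35 32 29 30 26 18 11 17 13 17 18 21
  18 25]
 [36 27 32 35 28 32 21 25 16 31 25 29 20 25 24 22 14 22 22 22 11 18 20 27
  21 22]
 [66 56 28 17 13 11 24 16 16 32 44 51 36 33 21 14 21 14 21 17 22 16 20 17
  25  7]]
```

jog_arm(
  deltas=[
    [[-1,1.5,0,-0.8,0],[-1,1.5,0,-0.8,0],[-1,1.2,0,-0.8,0],[-1,0.7,0,0,0],[-1,0.6,0.06,0,0],[-1,0.4,0.04,0,0],[-1,0,0,0,0],[-1,0,0,0,0]],
  ],
)

```text
time_s: 13.3
tcp_pos: [0.4871, -0.0714, 0.0332]
eef_rot: [180.0, 0.0, -174.1]
contact_force: [-0.5, -0.2, 1.0]
gripper_width: 0.0156
gripper_force: 40.0
```

jog_arm(
  deltas=[
    [[-1,0.3,0.03,0,0],[-1,0.3,0.03,0,0],[-1,0.3,0.03,0,0],[-1,0.3,0.03,0,0],[-1,0,0,0,0]],
  ],
)

```text
time_s: 13.92
tcp_pos: [0.4995, -0.0702, 0.0329]
eef_rot: [-180.0, -0.0, -174.1]
contact_force: [-0.4, -0.0, -0.4]
gripper_width: 0.015
gripper_force: 40.0
```

jog_arm(
  deltas=[
    [[-1,0.3,0.03,0,0],[-1,0.2,0.02,0,0],[-1,0,0,0,0]],
  ],
)

```text
time_s: 14.3
tcp_pos: [0.5044, -0.0697, 0.0329]
eef_rot: [-180.0, 0.0, -174.1]
contact_force: [-0.3, 0.7, -0.1]
gripper_width: 0.0153
gripper_force: 40.0
```

jog_arm(
  deltas=[
    [[-1,0.4,0.04,0,0],[-1,0.4,0.04,0,0],[-1,0.4,0.04,0,0],[-1,0.3,0.03,0,0],[-1,0,0,0,0]],
  ],
)

```text
time_s: 14.92
tcp_pos: [0.5195, -0.0682, 0.0329]
eef_rot: [-180.0, -0.0, -174.1]
contact_force: [-0.9, 0.8, -0.3]
gripper_width: 0.0152
gripper_force: 40.0
```

jog_arm(
  deltas=[
    [[-1,0.2,0.02,0,0],[-1,0.2,0.02,0,0],[-1,0,0,0,0]],
  ],
)

```text
time_s: 15.3
tcp_pos: [0.5234, -0.0678, 0.033]
eef_rot: [180.0, 0.0, -174.1]
contact_force: [-0.2, -0.6, 0.5]
gripper_width: 0.0151
gripper_force: 40.0
```

jog_arm(
  deltas=[
    [[-1,0.2,0.02,0,0],[-1,0.2,0.02,0,0],[-1,0,0,0,0]],
  ],
)

```text
time_s: 15.68
tcp_pos: [0.5274, -0.0674, 0.033]
eef_rot: [180.0, 0.0, -174.1]
contact_force: [-0.1, -0.4, -1.0]
gripper_width: 0.0153
gripper_force: 40.0
```

jog_arm(
  deltas=[
    [[-1,0.2,0.02,0,0],[-1,0.2,0.02,0,0],[-1,0,0,0,0]],
  ],
)

```text
time_s: 16.05
tcp_pos: [0.5299, -0.0673, 0.0324]
eef_rot: [-180.0, -0.2, -174.1]
contact_force: [-3.8, 0.1, 0.4]
gripper_width: 0.0153
gripper_force: 40.0
```

jog_arm(
  deltas=[
    [[-1,0.2,0.02,0,0],[-1,0.2,0.02,0,0],[-1,0,0,0,0]],
  ],
)

```text
time_s: 16.42
tcp_pos: [0.5316, -0.0673, 0.0318]
eef_rot: [-180.0, -0.4, -174.2]
contact_force: [-9.4, -0.8, 0.2]
gripper_width: 0.0154
gripper_force: 40.0
```

jog_arm(
  deltas=[
    [[-1,0.2,0.02,0,0],[-1,0,0,0,0]],
  ],
)

```text
time_s: 16.68
tcp_pos: [0.5336, -0.0671, 0.0317]
eef_rot: [-180.0, -0.4, -174.2]
contact_force: [-9.8, -0.2, -0.4]
gripper_width: 0.0151
gripper_force: 40.0
```

jog_arm(
  deltas=[
    [[-1,0.2,0.02,0.05,0],[-1,0,0,0,0]],
  ],
)

```text
time_s: 16.92
tcp_pos: [0.5358, -0.0669, 0.0323]
eef_rot: [-180.0, -0.4, -174.2]
contact_force: [-8.5, -1.0, -0.0]
gripper_width: 0.0152
gripper_force: 40.0
```

jog_arm(
  deltas=[
    [[-1,0.2,0.02,0,0],[-1,0,0,0,0]],
  ],
)

```text
time_s: 17.18
tcp_pos: [0.539, -0.0665, 0.0326]
eef_rot: [-180.0, -0.2, -174.1]
contact_force: [-7.1, -0.3, -0.3]
gripper_width: 0.0153
gripper_force: 40.0
```

```bash
cat > sash.py <<'E'
from h import *
# rail motion: vertical shift of side image strip near left rail end vs closed picture
def sash():
    a=cv2.cvtColor(r.capture('side'),6);b=cv2.cvtColor(cv2.imread('pics/s1.png'),6)
    for x in(240,244,248,252,256):print(x,'now',a[170:216:2,x].tolist());print(x,'was',b[170:216:2,x].tolist())
if __name__=='__main__':
    print(r.get_state()['contact_force']);sash()
E
python3 sash.py
```

```text
[-7.1045526  -0.26881965 -0.32320873]
240 now [136, 137, 137, 136, 137, 136, 136, 102, 97, 97, 98, 98, 128, 86, 116, 136, 145, 114, 100, 86, 86, 71, 53]
240 was [136, 136, 136, 136, 136, 135, 136, 102, 97, 97, 97, 97, 97, 105, 89, 94, 137, 219, 139, 92, 85, 70, 53]
244 now [136, 136, 136, 137, 136, 136, 136, 107, 96, 98, 110, 91, 104, 140, 222, 225, 161, 114, 87, 86, 85, 85, 85]
244 was [136, 136, 136, 136, 136, 136, 136, 106, 96, 97, 98, 100, 102, 88, 137, 144, 224, 215, 169, 83, 84, 84, 84]
248 now [137, 137, 136, 136, 137, 136, 130, 116, 99, 99, 88, 137, 171, 226, 226, 139, 85, 85, 85, 84, 85, 84, 84]
248 was [137, 136, 136, 136, 136, 136, 129, 117, 96, 98, 127, 87, 134, 145, 227, 225, 188, 84, 84, 84, 84, 84, 83]
252 now [110, 109, 109, 113, 120, 119, 129, 132, 90, 133, 141, 226, 227, 162, 85, 85, 85, 85, 85, 85, 85, 98, 112]
252 was [110, 109, 108, 114, 120, 118, 129, 116, 104, 88, 110, 135, 222, 215, 199, 88, 85, 84, 85, 84, 84, 98, 112]
256 now [97, 95, 95, 99, 99, 119, 88, 115, 136, 223, 222, 182, 84, 89, 89, 82, 86, 86, 86, 98, 112, 112, 112]
256 was [95, 95, 95, 99, 99, 99, 102, 89, 97, 135, 219, 189, 211, 95, 89, 82, 85, 85, 85, 98, 112, 112, 143]
```

The force fell off and the rail has risen about 3 px (roughly 13 mm), so the latch has tripped. I'll draw the rod out.

jog_arm(
  deltas=[
    [[-1,-0.8,-0.08,0,0],[-1,-1.5,-0.15,0,0],[-1,-1.5,-0.15,0,0],[-1,-1.5,-0.15,0,0],[-1,-2,-0.2,0,0],[-1,-2,-0.2,0,0],[-1,-2,-0.2,0,0],[-1,0,0,0,0]],
  ],
)

```text
time_s: 18.23
tcp_pos: [0.4269, -0.0775, 0.0338]
eef_rot: [180.0, 0.0, -174.1]
contact_force: [0.4, -0.3, -0.4]
gripper_width: 0.0149
gripper_force: 40.0
```

jog_arm(
  deltas=[
    [[-1,0,0,-1.2,0],[-1,0,0,-1.2,0],[-1,0,0,-0.8,0],[-1,0,0,-0.3,0],[-1,0,0,0,0],[-1,0,0,0,0]],
  ],
)

```text
time_s: 18.98
tcp_pos: [0.4285, -0.0773, -0.0014]
eef_rot: [180.0, 0.0, -174.1]
contact_force: [-0.5, 0.4, -0.6]
gripper_width: 0.015
gripper_force: 40.0
```

jog_arm(
  deltas=[
    [[-1,0,0,-0.15,0],[-1,0,0,0,0],[-0.3,0,0,0,0],[-0.3,0,0,0,0],[-0.3,0,0,0,0],[-0.3,0,0,0,0]],
  ],
)

```text
time_s: 19.73
tcp_pos: [0.4283, -0.0773, -0.003]
eef_rot: [180.0, 0.0, -174.1]
contact_force: [0.5, -0.4, -0.3]
gripper_width: 0.0303
gripper_force: 0.0
```

jog_arm(
  deltas=[
    [[-0.3,0,0,3,0],[-0.3,0,0,5,0],[-1,0,0,2,0],[-1,0,3,0,0],[-1,0,3,0,0],[-1,0,3,0,0],[-1,0,3,0,0],[-1,0,0,0,0]],
  ],
)

```text
time_s: 20.72
tcp_pos: [0.4284, 0.0441, 0.0971]
eef_rot: [180.0, 0.0, -174.0]
contact_force: [0.7, -0.6, -0.2]
gripper_width: 0.0005
gripper_force: 0.0
```

```bash
python3 - <<'E'
from h import *
s=r.get_state();print(s['tcp_pos'],s['eef_rot'],s['gripper_width'],s['contact_force'])
a=r.capture('side');cv2.imwrite('pics/s6.png',a);t=r.capture('top');cv2.imwrite('pics/t6.png',t)
g=cv2.cvtColor(a,6)
for d in(-.04,0,.04,.09,.138):
    q=np.array([.4285,-.0773,.009])+np.array([.9947,.1028,0])*d;u=proj('side',q);x=int(round(u[0]));y=int(round(u[1]));print(d,u,g[y-6:y+8,x])
# mark: dark knob and pointer on left jamb in the side view
hsv=g[150:205,220:252];print(hsv[20:42:1,6:24])
E
```

```text
[0.42843966 0.0441439  0.0970799 ] [ 1.79987061e+02  2.52890709e-02 -1.73977694e+02] 0.0004771938948519761 [ 0.74067169 -0.61786775 -0.23276867]
-0.04 [307.91763932 211.6792835 ] [232 231 231 231 124  57  49  60  82 148 152 228 159 147]
0 [299.24472154 210.53673653] [232 231 232 232 117  46  45  42  53 141 146 147 118 144]
0.04 [290.70830537 209.41222395] [232 232 232 232 232 230 140  61  37  63 225 158 147 116]
0.09 [280.22469985 208.03127637] [231 231 231 232 232 232 220 169 127 227 231 232 231 231]
0.138 [270.35043885 206.73066562] [228 232 232 232 232 232 232 231 230 231 231 232 231 231]
[[106 105 106 106 105 104  88  90  92 136 136 137 137 136 137 136 136 136]
 [106 104 105 105 104 104  87  91  92 136 137 137 137 137 137 137 136 137]
 [106 104 105 106 104 105  85  90  91 126 136 137 136 137 136 137 136 136]
 [106 104 105 105 104 104  86  88  91 125 137 137 137 136 137 136 137 137]
 [105 105 104 105 104 104  79  88  91 125 136 137 137 137 137 136 136 137]
 [104 104 104 105 105 106  90  88  91 125 137 136 136 136 136 136 136 137]
 [104 105 104 104 104 105  91  87  89  98 111 122 1
[... 449 characters left out ...]
131 131 136 137 136 136]
 [103 103 103 103 103 102  70  38  39  41  51  75 108 117 118 119 123 123]
 [102 104 104 103 102 101  69  32  26  25  48  74 100 102 102 103 104 105]
 [102 104 103 104 102 101  83  40  27  23  59  74  97  98  97  97  98  98]
 [102 103 103 102 102 101  84  63  82  79  71  73  97  97  97  97  97  97]
 [102 103 103 103 102 101  98  84  85  88  79  74  97  97  98  97  97  97]
 [103 103 103 103 102 100  86  67  86  88  80  75  91  97  96  97  97  98]
 [103 103 103 102 102 102  99  85  85  88  81  73  92  97  98  97  98  98]
 [102 103 103 102 101 101 100  75  85  83  76  73  97  98  98  98  98 101]
 [102 103 103 103 101 102 101  85  85  82  73  85  98  98  98  98 102 126]]
```

jog_arm(
  deltas=[
    [[-1,0.1,2.3,2.05,0.157],[-1,0.1,2.3,2.05,0.157],[-1,0.1,2.3,2.05,0.157],[-1,0.1,2.3,2.05,0.157],[-1,0.1,2.3,2.05,0.157],[-1,0.1,2.3,2.05,0.157],[-1,0.1,2.3,2.05,0.157],[-1,0,2.3,2.05,0.157]],
  ],
)

```text
time_s: 21.82
tcp_pos: [0.4354, 0.2264, 0.2615]
eef_rot: [180.0, -0.0, -101.9]
contact_force: [-0.4, -0.2, 0.4]
gripper_width: 0.0002
gripper_force: 0.0
```

```bash
python3 - <<'E'
from h import *
import pickle
s=r.get_state();print(s['tcp_pos'],s['eef_rot'],s['qd'].max())
i=r.camera_info('wrist');im=r.capture('wrist');cv2.imwrite('pics/w5.png',im);pickle.dump(i,open('w5.pkl','wb'))
F=np.array([.6261,.0254,0]);xh=np.array([.9947,.1028,0]);yh=np.array([-.1028,.9947,0])
for n,a in(('mark',(0,.15,.19)),('mark+',(0,.17,.19)),('railend low',(-.024,.146,.1)),('nosetop end',(-.03,.146,.106)),('nose mid',(-.03,.08,.106)),('foot',(0,.18,0))):print(n,proj('wrist',F+xh*a[0]+yh*a[1]+[0,0,a[2]]))
g=cv2.cvtColor(im,6)
np.set_printoptions(linewidth=250)
print(g[100:260:4,0:100:3])
E
```

```text
[0.43535364 0.22636137 0.26146598] [ 1.79982674e+02 -1.87038858e-02 -1.01919990e+02] 56.15676927113007
mark [ 21.87495556 172.75300367]
mark+ [ 33.17572007 196.42218562]
railend low [ 99.02628058 143.88131755]
nosetop end [101.68251615 142.78219484]
nose mid [74.93766546 77.35586196]
foot [127.084272   164.47491999]
[[ 92  90  90 ...  73 104 120]
 [ 92  93  89 ...  70  83 117]
 [ 91  87  89 ...  72  72 101]
 ...
 [239 239 239 ... 239 239 239]
 [219 219 221 ... 238 238 238]
 [ 39  40  43 ...  52  54  54]]
```

jog_arm(
  deltas=[
    [[-1,0,0,0,0],[-1,0,0,0,0]],
  ],
)

```text
time_s: 22.12
tcp_pos: [0.4349, 0.2255, 0.26]
eef_rot: [179.9, -0.1, -102.3]
contact_force: [0.1, -0.3, 0.1]
gripper_width: 0.0004
gripper_force: 0.0
```

```bash
python3 - <<'E'
from h import *
import pickle,sys
np.set_printoptions(linewidth=260,threshold=sys.maxsize)
s=r.get_state();print(s['tcp_pos'],abs(s['qd']).max())
i=r.camera_info('wrist');im=r.capture('wrist');cv2.imwrite('pics/w5.png',im);pickle.dump(i,open('w5.pkl','wb'))
g=cv2.cvtColor(im,6)
print(g[150:216:2,0:80:2])
E
```

```text
[0.43487623 0.22549175 0.26004517] 0.21470011795094404
[[ 64  82  90  89  91  92  90  90  91  88  88  89  93  88  92  92  90  92  97 103 113 130 120  84  77  77  83 125 147 145 145 146 148 145 144 144 146 149 148 148]
 [ 62  72  90  91  91  91  91  89  91  89  90  90  90  92  90  90  91  90  97 101 104 117 130  99  78  75  78 104 141 146 145 144 147 146 143 145 146 148 149 147]
 [ 63  62  81  91  90  90  92  88  91  89  91  90  91  94  89  93  92  90  92  99 101 110 128 118  82  76  78  84 126 148 145 145 145 147 146 145 146 145 148 148]
 [ 60  63  71  88  90  89  91  90  91  88  91  91  90  90  91  92  92  90  91  94 101 102 120 128  96  79  77  77 105 142 147 144 145 148 145 147 146 147 146 148]
 [ 61  59  63  82  92  91  91  92  91  91  90  91  92  91  91  90  91  93  92  92  95 100 113 130 113  82  78  75  83 128 146 143 144 147 148 146 148 145 145 149]
 [ 60  60  60  70  87  91  89  90  92  91  91  88  90  90  91  93  90  91  91  93  93  98 106 115 111  84  76  77  76 107 146 147 145 145 147 146 144 145 139 131]
 [ 59  59  60  66  83  91  90  90  91  91  90  91  91  92  91  91  
[... 3634 characters left out ...]
73  66  68 105 155 199 216 221 221 221 223 226]
 [ 74  75  75  72  60  49  33  24  28  29  31  25  17  17  14  15  12  22  42  70  72  69  60  69  72  66  60  66  78 102 149 196 216 221 222 221 222 223 226 234]
 [ 75  76  75  77  67  55  43  31  27  29  25  20  14  14  17   4   3   8  17  51  69  72  61  62  68  71  75  92 146 194 215 220 221 223 223 226 227 233 235 239]
 [ 74  74  75  73  71  62  49  32  28  29  18  19  16  17  14  12  14   1  11  26  64  70  64  58  70  86 128 183 214 220 221 222 222 226 235 237 238 239 239 239]
 [ 74  77  73  74  74  68  55  42  30  28  20  17  18  26  29  10   5   9  10  14  51  69  72  71 113 171 207 221 223 227 226 232 234 236 238 239 238 239 240 239]]
```

```bash
python3 - <<'E'
from h import *
import pickle
i=pickle.load(open('w5.pkl','rb'));g=cv2.imread('pics/w5.png',0)
m=(g[180:240,0:80]<23).astype('uint8');n,l,st,c=cv2.connectedComponentsWithStats(m);k=1+st[1:,4].argmax();print('knob w',c[k]+[0,180],st[k])
kw=c[k]+[0,180]
a=np.mean([cv2.cvtColor(r.capture('side'),6).astype(float) for _ in range(4)],0);b=a[175:192,229:240];w=np.clip(60-b,0,None);w[:, :]*= (b<60)
yy,xx=np.mgrid[175:192,229:240];ks=np.array([(w*xx).sum(),(w*yy).sum()])/w.sum();print('knob side',ks)
print('tri',tri([ray('w',kw,i),ray('side',ks)]),'corr',tri([ray('w',kw,i),ray('side',ks-[0,.6])]))
F=np.array([.6261,.0254,0]);xh=np.array([.9947,.1028,0]);yh=np.array([-.1028,.9947,0])
hf=lambda P:np.round([(P-F)@xh,(P-F)@yh,P[2]],4)
for ks2 in(ks,ks-[0,.6]):print(hf(tri([ray('w',kw,i),ray('side',ks2)])))
for e in(0,.003,.006,.012,.018):
    f=lambda c,uv,inf=None:hf(onplane(c,uv,xh@F-e,inf,xh))
    print(e,'tip',f('w',(11,189.5),i),'knob w',f('w',kw,i),'knob side',f('side',ks),f('side',ks-[0,.6]))
print('a',a[178:190,230:240].astype(int))
E
```

```text
knob w [ 29.03645833 213.61979167] [ 19  27  20  16 192]
knob side [234.29567854 183.6884003 ]
tri [0.60275973 0.19812022 0.20008495] corr [0.60208433 0.19799218 0.20213661]
[-0.0055  0.1742  0.2001]
[-0.0061  0.1741  0.2021]
0 tip [-0.     0.153  0.199] knob w [-0.      0.1748  0.1935] knob side [-0.      0.162   0.1954] [-0.      0.1618  0.1978]
0.003 tip [-0.003   0.153   0.2027] knob w [-0.003   0.1745  0.1972] knob side [-0.003   0.1686  0.1979] [-0.003   0.1684  0.2003]
0.006 tip [-0.006   0.153   0.2063] knob w [-0.006   0.1741  0.2009] knob side [-0.006   0.1752  0.2004] [-0.006   0.175   0.2028]
0.012 tip [-0.012   0.153   0.2136] knob w [-0.012   0.1735  0.2084] knob side [-0.012   0.1884  0.2054] [-0.012   0.1882  0.2078]
0.018 tip [-0.018   0.153   0.2209] knob w [-0.018   0.1728  0.2159] knob side [-0.018   0.2016  0.2105] [-0.018   0.2014  0.2128]
a [[103 103  91  88  88  66  73  92 136 136]
 [103 102  81  88  87  79  73  91 136 136]
 [103 102  91  78  87  94  74  90 135 135]
 [103 101  93  87  68  49  75  78 136 136]
 [102 102  93  63  36  37  68  75 131 131]
 [103 101  71  38  39  41  50  74 108 117]
 [102 101  70  31  26  25  47  74  99 102]
 [102 100  82  39  24  25  58  73  97  98]
 [102 100  84  63  82  78  71  73  97  97]
 [101 100  98  84  85  87  79  73  97  97]
 [101 100  87  67  85  88  80  74  92  97]
 [101 101  98  84  85  88  80  73  92  98]]
```

jog_arm(
  deltas=[
    [[-1,0,-2.6,-1.5,-0.157],[-1,0,-2.6,-1.5,-0.157],[-1,0,-2.6,-1.5,-0.157],[-1,0,-2.6,-1.5,-0.157],[-1,0,-2.6,-1.5,-0.157],[-1,0,-2.6,-1.5,-0.157],[-1,0,-2.6,-1.5,-0.157],[-1,0,-2.6,-1.5,-0.157]],
  ],
)

```text
time_s: 23.38
tcp_pos: [0.4351, 0.0177, 0.1405]
eef_rot: [180.0, 0.0, -174.4]
contact_force: [0.3, -0.2, 1.3]
gripper_width: 0.0001
gripper_force: 0.0
```

jog_arm(
  deltas=[
    [[-1,3,0,-2,0],[-1,3,0,-2,0],[-1,2.5,0,-1.6,0],[-1,1.5,0.1,0,0],[-1,1,0.1,0,0],[-1,0,0,0,0],[-1,0,0,0,0]],
  ],
)

```text
time_s: 24.25
tcp_pos: [0.5448, 0.0208, 0.0856]
eef_rot: [180.0, 0.0, -174.1]
contact_force: [0.5, -0.2, 0.6]
gripper_width: 0.0006
gripper_force: 0.0
```

jog_arm(
  deltas=[
    [[-1,0.6,0.06,0,0],[-1,0.6,0.06,0,0],[-1,0.6,0.06,0,0],[-1,0.6,0.06,0,0],[-1,0.4,0.04,0,0],[-1,0,0,0,0]],
  ],
)

```text
time_s: 25.0
tcp_pos: [0.5734, 0.0235, 0.0847]
eef_rot: [-180.0, -0.0, -174.1]
contact_force: [0.3, 0.3, -1.1]
gripper_width: 0.0004
gripper_force: 0.0
```

jog_arm(
  deltas=[
    [[-1,0.4,0.04,0,0],[-1,0.4,0.04,0,0],[-1,0,0,0,0]],
  ],
)

```text
time_s: 25.38
tcp_pos: [0.5816, 0.0244, 0.0849]
eef_rot: [-180.0, 0.0, -174.1]
contact_force: [-0.4, -0.1, 0.2]
gripper_width: 0.0004
gripper_force: 0.0
```

jog_arm(
  deltas=[
    [[-1,0.3,0.03,0,0],[-1,0.3,0.03,0,0],[-1,0,0,0,0]],
  ],
)

```text
time_s: 25.75
tcp_pos: [0.587, 0.0248, 0.0848]
eef_rot: [-180.0, -0.0, -174.1]
contact_force: [-1.3, -0.6, 0.7]
gripper_width: 0.0001
gripper_force: 0.7
```

jog_arm(
  deltas=[
    [[-1,0.3,0.03,0,0],[-1,0,0,0,0]],
  ],
)

```text
time_s: 26.0
tcp_pos: [0.5872, 0.0248, 0.0839]
eef_rot: [-180.0, -0.3, -174.2]
contact_force: [-10.2, 0.8, 2.9]
gripper_width: 0.0002
gripper_force: 4.4
```

jog_arm(
  deltas=[
    [[-1,0.2,0,0.3,0],[-1,0,0,0.3,0],[-1,0,0,0.3,0],[-1,0,0,0.3,0],[-1,0,0,0,0]],
  ],
)

```text
time_s: 26.62
tcp_pos: [0.5872, 0.0247, 0.0947]
eef_rot: [180.0, -0.5, -174.2]
contact_force: [-12.4, 3.0, -0.1]
gripper_width: 0.0004
gripper_force: 5.9
```

```bash
cat > rail.py <<'E'
from h import *
# vertical shift of the rail in the side view near its left end, against the closed picture
def strip(g):return g[:,240:250]
a=np.mean([cv2.cvtColor(r.capture('side'),6).astype('f4') for _ in range(3)],0).astype('f4');b=cv2.cvtColor(cv2.imread('pics/s1.png'),6).astype('f4')
T=b[195:210,242:249]
A=cv2.resize(a,None,fx=1,fy=8,interpolation=cv2.INTER_CUBIC);TT=cv2.resize(T,None,fx=1,fy=8,interpolation=cv2.INTER_CUBIC)
m=cv2.matchTemplate(A[:,242:249],TT,cv2.TM_CCOEFF_NORMED).ravel()
k=int(m[80*8:196*8].argmax())+80*8
F=np.array([.6261,.0254,0]);xh=np.array([.9947,.1028,0]);yh=np.array([-.1028,.9947,0])
P=lambda z:proj('side',F-.024*xh+.12*yh+[0,0,z])[1]
sh=195-k/8;from scipy.optimize import brentq
print('shift px',sh,'score',m[k],'lift mm',1000*(brentq(lambda z:P(z)-(P(.085)-sh),0,.4)-.085))
s=r.get_state();print(s['tcp_pos'],s['contact_force'])
E
python3 rail.py
```

```text
shift px 5.125 score 0.78069675 lift mm 22.969874341206562
[0.5872211  0.0247244  0.09476932] [-12.38081541   3.15555034  -0.23821356]
```

The sash rises with the fingertips by friction. I'll keep lifting.

jog_arm(
  deltas=[
    [[-1,0,0,0.4,0],[-1,0,0,0.5,0],[-1,0,0,0.5,0],[-1,0,0,0.5,0],[-1,0,0,0.5,0],[-1,0,0,0.4,0],[-1,0,0,0.2,0],[-1,0,0,0,0]],
  ],
)

```text
time_s: 27.78
tcp_pos: [0.5872, 0.0246, 0.1246]
eef_rot: [180.0, -0.6, -174.2]
contact_force: [-12.4, 2.1, -0.6]
gripper_width: 0.0001
gripper_force: 6.0
```

```bash
python3 rail.py
```

```text
shift px 12.125 score 0.7531905 lift mm 53.96771721338465
[0.58722344 0.02467059 0.12462816] [-13.02105865   1.53550905  -1.12156794]
```

jog_arm(
  deltas=[
    [[-1,0,0,0.4,0],[-1,0,0,0.5,0],[-1,0,0,0.5,0],[-1,0,0,0.5,0],[-1,0,0,0.5,0],[-1,0,0,0.4,0],[-1,0,0,0.2,0],[-1,0,0,0,0]],
  ],
)

```text
time_s: 28.92
tcp_pos: [0.5872, 0.0247, 0.1546]
eef_rot: [180.0, -0.6, -174.2]
contact_force: [-12.6, 1.6, 0.3]
gripper_width: 0.0005
gripper_force: 6.2
```

jog_arm(
  deltas=[
    [[-1,0,0,0.4,0],[-1,0,0,0.5,0],[-1,0,0,0.4,0],[-1,0,0,0.3,0],[-1,0,0,0.2,0],[-1,0,0,0,0],[-1,0,0,0,0]],
  ],
)

```text
time_s: 29.8
tcp_pos: [0.5872, 0.0247, 0.1725]
eef_rot: [180.0, -0.6, -174.2]
contact_force: [-12.2, 1.7, -1.3]
gripper_width: 0.0006
gripper_force: 6.2
```

```bash
python3 rail.py
```

```text
shift px 22.625 score 0.63205385 lift mm 99.66864268633061
[0.58722411 0.02470092 0.17249437] [-12.53829353   2.22511961  -0.89796535]
```

The sash is up about 100 mm. I'll back off and measure the rail and the mark together with the wrist camera.

jog_arm(
  deltas=[
    [[-1,-1,-0.1,0,0],[-1,-3,-0.3,0,0],[-1,-5,0,1,0],[-1,-5,2,1,0.05],[-1,-1,2,1,0.17],[-1,0,2.5,1,0.17],[-1,0,3,1,0.17],[-1,0,3,1,0.17]],
  ],
)

```text
time_s: 30.95
tcp_pos: [0.4426, 0.1473, 0.2361]
eef_rot: [-180.0, 0.2, -132.0]
contact_force: [0.2, 0.7, 0.2]
gripper_width: 0.0002
gripper_force: 0.0
```

jog_arm(
  deltas=[
    [[-1,0,3,1,0.17],[-1,0,3,1,0.17],[-1,0,2,0.8,0.17],[-1,0,0,0,0],[-1,0,0,0,0]],
  ],
)

```text
time_s: 31.58
tcp_pos: [0.4422, 0.2259, 0.2629]
eef_rot: [-180.0, 0.0, -103.2]
contact_force: [-0.3, 0.5, -0.2]
gripper_width: 0.0004
gripper_force: 0.0
```

```bash
python3 rail.py; python3 - <<'E'
from h import *
import pickle,sys
np.set_printoptions(linewidth=260,threshold=sys.maxsize)
s=r.get_state();print(s['tcp_pos'],s['eef_rot'],abs(s['qd']).max())
i=r.camera_info('wrist');im=r.capture('wrist');cv2.imwrite('pics/w6.png',im);pickle.dump(i,open('w6.pkl','wb'))
g=cv2.cvtColor(im,6)
F=np.array([.6261,.0254,0]);xh=np.array([.9947,.1028,0]);yh=np.array([-.1028,.9947,0])
for z in(.18,.185,.19,.197,.202):print(z,[np.round(proj('w',F-e*xh+y*yh+[0,0,z],i),1).tolist() for e,y in((.03,.146),(.024,.146),(.03,.12),(.03,.1))])
print('tip',proj('w',F-.003*xh+.153*yh+[0,0,.2027],i))
print(g[100:200:3,0:90:2])
E
```

```text
shift px 23.0 score 0.8896874 lift mm 101.28345450536173
[0.44222544 0.22548947 0.26288314] [-0.56284428 -0.51885561 -0.61392497]
[0.44222544 0.22548947 0.26288314] [-1.79996858e+02  2.07559682e-03 -1.03183729e+02] 0.23537431369562525
0.18 [[66.1, 163.5], [59.6, 166.0], [51.3, 132.2], [39.8, 107.4]]
0.185 [[62.7, 164.7], [56.0, 167.2], [47.5, 132.8], [35.7, 107.5]]
0.19 [[59.1, 165.9], [52.3, 168.5], [43.6, 133.4], [31.5, 107.7]]
0.197 [[53.8, 167.6], [46.9, 170.3], [37.8, 134.3], [25.3, 107.9]]
0.202 [[49.9, 168.9], [42.9, 171.6], [33.5, 135.0], [20.7, 108.1]]
tip [ 22.85881207 189.78019852]
[[238 239 236 228 226 234 238 237 224 196 172 137  97  82  89  94 113 113 110 113 115 115 116 116 114 115 112 113 112 112 112 111 111  97  75  74  73  73  71  73  72  71  71  72  70]
 [236 237 238 234 224 229 236 239 235 216 190 162 122  88  87  86 102 109 113 113 114 115 114 114 114 114 114 114 113 112 113 110 109 109  91  74  71  73  72  73  73  70  72  73  70]
 [236 236 238 238 232 226 232 238 240 232 210 183 149 112  82  90  93 108 112 111 114 112 113 113 112 112 110 113 113 113 112 111 111 
[... 5022 characters left out ...]
9 103  99  71  49  54  68  72  72  74  73  72  73  72  73  71  73  75  72  72  72  72  71  72  73  76  73  72  74  73  74  75  77  76  76  73  75  74]
 [ 86  91  92  99 100 105 104 100  90  78  50  31  27  28  34  52  65  73  74  74  73  72  71  71  71  72  73  71  73  71  72  73  72  73  70  63  68  75  74  75  74  72  73  73  70]
 [102 104 104 100  92  85  81  78  77  64  47  32  21  28  25  28  30  45  68  72  72  73  72  74  72  75  71  72  71  73  73  71  72  74  73  70  58  70  72  73  72  71  70  73  90]
 [ 90  84  82  79  77  76  76  74  73  60  43  32  29  27  29  25  27  31  49  71  73  72  72  72  71  70  72  71  73  74  74  70  74  74  71  74  65  59  69  71  73  78 107 160 204]]
```

```bash
cat > nose.py <<'E'
from h import *
import pickle,sys
def nose(w,rows=range(106,166,3)):
    i=pickle.load(open(w+'.pkl','rb'));g=cv2.GaussianBlur(cv2.imread(f'pics/{w}.png',0),(1,5),0).astype(float)
    F=np.array([.6261,.0254,0]);xh=np.array([.9947,.1028,0]);yh=np.array([-.1028,.9947,0]);out=[]
    for y in rows:
        row=g[y,:120]; 
        b=np.where((row[:-1]>150)&(row[1:]<=150))[0]   # bright nose top falls off
        b=[x for x in b if row[x+6:x+18].min()<98 and row[max(x-10,0):x].mean()>175]
        if not b: continue
        x0=b[-1];k=x0+int(row[x0:x0+16].argmin());q=np.where(row[k:k+12]>100)[0]
        if len(q)==0: continue
        j=k+q[0];x=j-1+(100-row[j-1])/(row[j]-row[j-1])
        o,d=ray('w',(x,y),i);n=np.cross(d,yh);n/=np.linalg.norm(n)
        if n[2]<0:n=-n
        C=F-.024*xh   # find z of the circle's centre, 6 mm above the tangent plane
        z=(.006-n[:2]@(C-o)[:2])/n[2]+o[2]
        out.append((y,round(x,1),round(z-.006,4)))
    return out
o=nose(sys.argv[1]);print(o[::3],'median edge z',np.median([a[2] for a in o]))
E
python3 nose.py w6; python3 nose.py w5
```

```text
[(106, np.float64(33.2), np.float64(0.1828)), (115, np.float64(37.4), np.float64(0.1828)), (124, np.float64(41.8), np.float64(0.1826)), (133, np.float64(45.9), np.float64(0.1828)), (142, np.float64(50.4), np.float64(0.1825)), (151, np.float64(54.7), np.float64(0.1824)), (160, np.float64(59.0), np.float64(0.1825))] median edge z 0.1826
[(133, np.float64(108.4), np.float64(0.0631))] median edge z 0.0631
```

```bash
python3 - <<'E'
from h import *
import pickle
F=np.array([.6261,.0254,0]);xh=np.array([.9947,.1028,0]);yh=np.array([-.1028,.9947,0])
i=pickle.load(open('w2.pkl','rb'));g=cv2.imread('pics/w2.png',0)
for y in(186,192,198,204,210):
    row=g[y].astype(int);print(y,row[488:512])
    for t in(75,):
        j=490+np.where(row[490:]>t)[0][0];x=j-1+(t-row[j-1])/(row[j]-row[j-1])
        o,d=ray('w',(x,y),i);n=np.cross(d,yh);n/=np.linalg.norm(n);n*=np.sign(n[2])
        print(x,(.006-n[:2]@(F-.024*xh-o)[:2])/n[2]+o[2]-.006)
s=cv2.imread('pics/s6.png',0)
print('hole z on plane w2',onplane('w',(495.3,176),xh@F,i,xh))
# absolute rail lower edge in side view: closed, popped, now
now=cv2.cvtColor(r.capture('side'),6);was=cv2.cvtColor(cv2.imread('pics/s1.png'),6)
for nm,a,z in(('was',was,.085),('now',now,.186)):
    for yy in(.12,.08,.04):
        u=proj('side',F-.024*xh+yy*yh+[0,0,z]);x=int(round(u[0]));y=int(round(u[1]));print(nm,yy,np.round(u,1),y-8,a[y-8:y+9,x])
E
```

```text
186 [ 55  54  55  60  60  61  58  57  55  53  55  59  61  67  77  90 104 117
 130 143 152 164 172 181]
501.8 0.08820055826991083
192 [ 62  62  60  60  61  62  61  60  63  64  69  80  91 105 120 133 144 154
 163 173 186 200 213 218]
498.54545454545456 0.08807070454632679
198 [ 63  62  62  61  61  62  64  70  83  92 107 119 135 144 154 166 175 189
 201 212 218 219 220 218]
495.38461538461536 0.08802764949630398
204 [ 61  61  60  64  72  83  94 110 123 134 146 158 167 177 190 204 214 218
 219 219 217 211 208 205]
492.27272727272725 0.08803563556441407
210 [ 66  72  84  96 112 126 139 150 158 167 178 192 205 215 217 218 219 216
 211 207 201 196 197 198]
489.25 0.08812789799812634
hole z on plane w2 [ 0.63451467 -0.05602097  0.04360826]
was 0.12 [244.5 206.2] 198 [140 145 222 225 225 226 218 179 103  83  85  84  84  84  85  84  84]
was 0.08 [248.1 202.8] 195 [139 145 223 227 227 225 221 188 112  84  84  84  84  84  85  84  84]
was 0.04 [251.5 199.5] 192 [135 141 222 225 215 225 199 128  88  84  85  84  84  84  85  84  84]
now 0.12 [243.9 183.3] 175 [137 140 144 221 224 222 221 185 108  95  91  91  92  93  92  95  94]
now 0.08 [247.6 180.3] 172 [135 139 144 224 227 226 219 173 101 135 157 123 128 103  92  92  94]
now 0.04 [251.1 177.4] 169 [111 133 141 222 226 226 230 207 142  89  82  81  82  83  83 105 103]
```

The side view, referenced to the closed seat, puts the rail edge at 0.186 m. The mark tip is about 18 mm higher by the combined estimates. I'll go back for the last lift.

jog_arm(
  deltas=[
    [[-1,0,-2.55,-1.1,-0.1545],[-1,0,-2.55,-1.1,-0.1545],[-1,0,-2.55,-1.1,-0.1545],[-1,0,-2.55,-1.1,-0.1545],[-1,0,-2.55,-1.1,-0.1545],[-1,0,-2.55,-1.1,-0.1545],[-1,0,-2.55,-1.1,-0.1545],[-1,0,-2.55,-1.1,-0.1545]],
  ],
)

```text
time_s: 32.83
tcp_pos: [0.4421, 0.0211, 0.1747]
eef_rot: [180.0, 0.0, -174.2]
contact_force: [0.1, -0.5, -0.1]
gripper_width: 0.0004
gripper_force: 0.0
```

jog_arm(
  deltas=[
    [[-1,4,0,0,0],[-1,4,0,0,0],[-1,3,0.1,0,0],[-1,1.5,0.1,0,0],[-1,1,0.1,0,0],[-1,0,0,0,0]],
  ],
)

```text
time_s: 33.58
tcp_pos: [0.5771, 0.0252, 0.1748]
eef_rot: [-180.0, -0.0, -173.9]
contact_force: [0.6, 0.2, 0.3]
gripper_width: 0.0002
gripper_force: 0.0
```

jog_arm(
  deltas=[
    [[-1,0.5,0,0,0],[-1,0.3,0,0,0],[-1,0.3,0,0,0],[-1,0.4,0,0.1,0],[-1,0,0,0,0],[-1,0,0,0.4,0],[-1,0,0,0.4,0],[-1,0,0,0.3,0]],
  ],
)

```text
time_s: 34.58
tcp_pos: [0.593, 0.0253, 0.1876]
eef_rot: [180.0, 0.1, -173.9]
contact_force: [0.2, 0.6, 0.2]
gripper_width: 0.0003
gripper_force: 0.0
```

jog_arm(
  deltas=[
    [[-1,0,0,0.3,0],[-1,0,0,0.2,0],[-1,0,0,0,0],[-1,0,0,0,0]],
  ],
)

```text
time_s: 35.08
tcp_pos: [0.5922, 0.0252, 0.1918]
eef_rot: [180.0, -0.0, -173.9]
contact_force: [-0.1, 0.7, 0.2]
gripper_width: 0.0001
gripper_force: 0.0
```

```bash
python3 rail.py
```

```text
shift px 35.625 score 0.71939236 lift mm 154.965316251408
[0.5921574  0.02519082 0.19178259] [-0.59896685  0.42383811  0.71656184]
```

```bash
python3 - <<'E'
from h import *
import sys
np.set_printoptions(linewidth=260,threshold=sys.maxsize)
a=cv2.cvtColor(r.capture('side'),6);print(a[130:215,240:262:2].T)
F=np.array([.6261,.0254,0]);xh=np.array([.9947,.1028,0]);yh=np.array([-.1028,.9947,0])
for z in(.085,.186,.204,.24):print(z,proj('side',F-.024*xh+.12*yh+[0,0,z]))
print(proj('side',r.get_state()['tcp_pos']+[0,0,.006]))
E
```

```text
[[142 184 100  86  81  81  90 100  89  81  82  92  93  94  93  94  93  93  93  94  82  48  33  47  96 106  95  95 105 116 114 134 136 136 135 136 136 137 137 137 137 136 136 121 107  84  85  86 105 106 111 193 199 119 100  96  92  92  92  93  93  93  94  92
   93  95 118  98  94 104 106 107 107 106 106 104 100  87  86  86  86  85  72  55  53]
 [189 100  87  95  96  96  95  95  95  95  96  95  96  94  94  94  95  94  93  91  72  51  34  31  96  99 100  77  74  95  97 124 135 136 136 136 137 137 136 136 137 125 104  92  85  86  96 106 107 195 199 199 201 173 108  97  93  91  93  93  93  93  93  93
  119 120  96 102 104 105 106 107 106 105 104  88  88  86  85  85  72  33  46  56  41]
 [102  88  95  95  95  95  95  94  94  94  94  94  95  95  94  94  94  92  90  90  56 102  45  31  80  99 100 100  99 100 100 114 135 136 136 136 137 137 137 136 121 106  84  85  85 106 108 113 107 111 190 181 170 118  97  92  91  91  93  93  93  94  94 117
   90  94 102 103 104 105 106 105 105  92  87  86  87  85  86  85  85  85  85  86  85]
 [ 87  94  95  95  95  95  94  93  94  94  94  94  94  93  93  94
[... 2158 characters left out ...]
  91  90  92  77  87  92  96  96  96  96  96  97  97  97  97  97  97  96  99 107 107 106  93  88  87  87
   87  88  88  85  85  87  87  87  86  86  86  88 106 113 113 112 112 112 111 112 112]
 [ 83  52  23  20  57  97  95  92  91  91  93  94 103 100 100  99  99  99  42  28  37  64  50  31  75  55  46  51  72  87  88  89  89  89  90 101 103  91  90  89  92  89  92  94  93  94  94  94  95  94  95  95  94  95  94  95  96 135 101  88  87  87  87  86
   86  87  87  88  88  88  88  87  87  89 105 113 113 114 144 117 112 112 112 113 113]]
0.085 [244.52339364 206.19435695]
0.186 [243.93114872 183.26020215]
0.204 [243.82270115 179.06197173]
0.24 [243.60307693 170.56109903]
[256.25423115 172.48498178]
```

The fingers seem to have slipped up past the nose and the sash hasn't moved (its edge is still at row ~183). I'll back off, go lower and press a bit harder.

jog_arm(
  deltas=[
    [[-1,0,0,0.8,0],[-1,0,0,0.7,0],[-1,-1.5,-0.1,0,0],[-1,-1.5,0,0,0],[-1,0,0,-1.8,0],[-1,0,0,-1.8,0],[-1,0,0,-0.2,0],[-1,0,0,0,0]],
  ],
)

```text
time_s: 36.28
tcp_pos: [0.5621, 0.0242, 0.1695]
eef_rot: [-180.0, 0.0, -173.9]
contact_force: [-0.6, 0.4, 0.2]
gripper_width: 0.0003
gripper_force: 0.0
```

jog_arm(
  deltas=[
    [[-1,1.0,0,0,0],[-1,0.8,0,0,0],[-1,0.3,0.0,0,0],[-1,0.3,0,0,0],[-1,0,0,0,0]],
  ],
)

```text
time_s: 36.9
tcp_pos: [0.5864, 0.0241, 0.1688]
eef_rot: [-180.0, -0.0, -173.9]
contact_force: [0.1, -1.0, -0.2]
gripper_width: 0.0008
gripper_force: 0.0
```

jog_arm(
  deltas=[
    [[-1,0.2,0,0,0],[-1,0.2,0,0,0],[-1,0,0,0,0]],
  ],
)

```text
time_s: 37.28
tcp_pos: [0.5871, 0.0241, 0.168]
eef_rot: [180.0, -0.3, -173.9]
contact_force: [-9.4, 2.7, 3.1]
gripper_width: -0.0
gripper_force: 4.7
```

```bash
python3 - <<'E'
from h import *
a=cv2.cvtColor(r.capture('side'),6)
for x in(241,244,248):print(x,a[168:200,x])
E
```

```text
241 [137 136 137 137 118 152  99  86  86  96 105 106 111 193 199 142 110 105
  96  92  92  92  93  93  93  93  94 119 121 102 104 105]
244 [137 137 120 105  84  84  85 101 107 113 193 118 195 214 181 131  95  92
  91  92  93  93  94  94  94 118  90  96 102 104 104 105]
248 [104  84  84  85  99 105 112 198 202 118 107 104  95 121 156 142 121 100
  92  92  94 118  97  92  98  98  99 100 102 103 104  97]
```

jog_arm(
  deltas=[
    [[-1,0.2,0,0,0],[-1,0.2,0,0.1,0],[-1,0,0,0.2,0],[-1,0,0,0.2,0],[-1,0,0,0.2,0],[-1,0,0,0,0]],
  ],
)

```text
time_s: 38.08
tcp_pos: [0.5871, 0.024, 0.1726]
eef_rot: [179.9, -0.8, -174.0]
contact_force: [-17.1, 4.8, -0.5]
gripper_width: 0.0004
gripper_force: 8.6
```

```bash
python3 - <<'E'
from h import *
a=cv2.cvtColor(r.capture('side'),6)
for x in(241,244,248):print(x,a[168:200,x])
E
```

```text
241 [136 136 136 118 103  90  85  86  96 105 106 194 199 199 142 104 104  97
  92  92  92  93  94  93  93  93  94 119 121 101 103 105]
244 [136 122 106  83  85  85 100 107 113 193 118 195 204 177 128 109 109  93
  92  92  93  94  94  94  94 118  89  95 102 103 104 105]
248 [ 84  85  86  99 106 112 195 202 118 107 104  96 128 156 142 129 130 102
  92  92  95 118  96  92  98  99  99 100 102 103 103  96]
```

jog_arm(
  deltas=[
    [[-1,0,0,0.2,0],[-1,0,0,0.2,0],[-1,0,0,0.2,0],[-1,0,0,0.2,0],[-1,0,0,0.2,0],[-1,0,0,0.2,0],[-1,0,0,0.1,0],[-1,0,0,0,0]],
  ],
)

```text
time_s: 39.12
tcp_pos: [0.5871, 0.024, 0.1854]
eef_rot: [179.9, -0.8, -173.9]
contact_force: [-17.8, 3.7, -1.4]
gripper_width: 0.0006
gripper_force: 8.6
```

jog_arm(
  deltas=[
    [[-1,-0.6,0,0,0],[-1,-0.6,0,0,0],[-1,-2,-0.3,0,0],[-1,-5,0,1,0],[-1,-5,2,1,0.05],[-1,-1,2.5,1,0.17],[-1,0,3,1,0.17],[-1,0,3,1,0.17]],
  ],
)

```text
time_s: 40.12
tcp_pos: [0.4525, 0.1273, 0.2404]
eef_rot: [-180.0, 0.2, -141.5]
contact_force: [0.7, 0.1, -0.0]
gripper_width: 0.0003
gripper_force: 0.0
```

jog_arm(
  deltas=[
    [[-1,0,3,1,0.17],[-1,0,3,0.5,0.17],[-1,0,3,0,0.17],[-1,0,1,0,0.17],[-1,0,0,0,0.1],[-1,0,0,0,0],[-1,0,0,0,0]],
  ],
)

```text
time_s: 41.0
tcp_pos: [0.4524, 0.2262, 0.2543]
eef_rot: [-180.0, 0.0, -97.2]
contact_force: [1.2, 0.7, 0.6]
gripper_width: 0.0005
gripper_force: 0.0
```

```bash
cat > edge.py <<'E'
from h import *
# bright-to-dark lower boundary of the rail in the side view, subpixel, as lift against the closed picture
F=np.array([.6261,.0254,0]);xh=np.array([.9947,.1028,0]);yh=np.array([-.1028,.9947,0])
from scipy.optimize import brentq
def bot(a,x,y0,y1):
    c=a[y0:y1,x];k=np.where((c[:-1]>150)&(c[1:]<=150))[0][-1];return y0+k+(c[k]-150)/(c[k]-c[k+1])
now=np.mean([cv2.cvtColor(r.capture('side'),6).astype(float) for _ in range(4)],0);was=cv2.cvtColor(cv2.imread('pics/s1.png'),6).astype(float)
P=lambda z:proj('side',F-.024*xh+.1*yh+[0,0,z])[1]
L=[]
for x in range(243,253):
    sh=bot(was,x,190,212)-bot(now,x,160,190);L.append(round(1000*(brentq(lambda z:P(z)-(P(.085)-sh),0,.4)-.085),1))
print('lift mm',L,np.median(L))
E
python3 edge.py; python3 - <<'E'
from h import *
import pickle
s=r.get_state();print(s['tcp_pos'],s['eef_rot'],abs(s['qd']).max())
i=r.camera_info('wrist');im=r.capture('wrist');cv2.imwrite('pics/w7.png',im);pickle.dump(i,open('w7.pkl','wb'))
E
python3 nose.py w7
```

```text
lift mm [98.5, 104.3, 99.2, 95.1, 93.2, 86.5, 82.3, 78.0, 72.6, 68.9] 89.85
[0.45233803 0.22606833 0.25409917] [-1.79986547e+02  1.43443778e-02 -9.71699506e+01] 0.2738050530878666
[(106, np.float64(39.2), np.float64(0.2018)), (115, np.float64(41.8), np.float64(0.2023)), (124, np.float64(45.4), np.float64(0.202)), (133, np.float64(49.0), np.float64(0.2016)), (142, np.float64(51.6), np.float64(0.2023)), (151, np.float64(54.8), np.float64(0.2024))] median edge z 0.2022
```

```bash
python3 rail.py; python3 - <<'E'
from h import *
import pickle,sys
np.set_printoptions(linewidth=260,threshold=sys.maxsize)
a=cv2.cvtColor(r.capture('side'),6);w=cv2.cvtColor(cv2.imread('pics/s1.png'),6)
for x in(242,245,248):print(x,'now',a[166:190,x],'was',w[190:213,x])
i=pickle.load(open('w7.pkl','rb'));g=cv2.imread('pics/w7.png',0)
F=np.array([.6261,.0254,0]);xh=np.array([.9947,.1028,0]);yh=np.array([-.1028,.9947,0])
u=proj('w',F-.003*xh+.153*yh+[0,0,.2027],i);print('tip pred',u)
x,y=int(u[0]),int(u[1]);x0=max(x-12,0);print(x0,y-10);print(g[y-10:y+12,x0:x+22])
E
```

```text
shift px 26.75 score 0.7306777 lift mm 117.36661690526988
[0.45228409 0.2261544  0.25396013] [ 0.72029734 -0.22543649  0.63511916]
242 now [137 136 121 115  90  86  98 137 139 143 221 224 225 219 150 109 132 140 108  93  92  92  92  93] was [ 98  97  97  98 106 126  88  87  89 123 138 139 142 220 224 148 133 104  98  92  72  32  45]
245 now [141 106  86  88 112 138 146 224 226 225 229 211 152 116 171 175 161 153 111  93  92  92  93  93] was [ 97  97 114 106  89  87 112 138 140 145 222 225 225 226 218 179 103  83  85  84  84  84  85]
248 now [ 88  89 111 137 145 223 227 204 224 196 124 130 172 136 110 156 160 152 131 102  92  92  94 117] was [127  88  87  93 134 139 145 223 227 227 225 221 188 112  84  84  84  84  84  85  84  84  84]
tip pred [ 25.7821095  165.24505648]
13 155
[[144 145 144 141 141 143 146 145 147 146 144 144 145 147 148 150 148 147 145 141 147 168 197 215 224 225 224 220 215 202 181 162 143 130]
 [144 144 144 142 141 144 146 145 148 147 144 144 144 145 145 147 144 141 138 132 133 145 169 188 196 193 185 176 165 149 132 121 113 106]
 [142 142 143 143 143 142 143 146 1
[... 2045 characters left out ...]
 72]
 [ 74  75  76  76  73  75  71  59  51  44  43  36  28  27  25  26  27  24  27  30  28  33  38  50  61  68  72  69  73  73  72  70  72  72]
 [ 76  76  73  75  75  73  69  57  52  46  41  32  29  27  28  25  23  27  27  28  21  26  34  38  47  63  67  69  72  72  71  71  70  70]
 [ 75  74  74  74  72  73  67  57  49  44  38  35  27  26  25  24  23  26  27  26  26  28  29  33  40  58  70  69  70  70  69  70  70  72]
 [ 74  72  75  74  74  72  64  56  48  41  37  33  29  27  30  26  24  27  24  27  26  27  27  30  35  51  64  70  71  71  72  72  73  72]
 [ 76  73  75  74  73  73  61  52  47  44  34  29  30  26  28  24  26  27  25  28  27  27  22  31  31  46  60  68  74  72  72  71  73  72]]
```

jog_arm(
  deltas=[
    [[-1,-1.0,0,0.9,-0.105],[-1,0,0,0,0],[-1,0,0,0,0]],
  ],
)

```text
time_s: 41.82
tcp_pos: [0.4423, 0.2262, 0.2628]
eef_rot: [180.0, 0.0, -103.0]
contact_force: [0.5, 0.6, 0.2]
gripper_width: 0.0007
gripper_force: 0.0
```

```bash
python3 - <<'E'
from h import *
import pickle,sys
np.set_printoptions(linewidth=260,threshold=sys.maxsize)
s=r.get_state();print(s['tcp_pos'],s['eef_rot'])
i=r.camera_info('wrist');im=r.capture('wrist');cv2.imwrite('pics/w8.png',im);pickle.dump(i,open('w8.pkl','wb'))
g=cv2.imread('pics/w8.png',0);print(g[110:160:12,14:70]);print('w7');print(cv2.imread('pics/w7.png',0)[110:160:12,14:70])
E
python3 nose.py w8
```

```text
[0.44234081 0.22624641 0.26277232] [ 1.79998365e+02  5.66556838e-03 -1.02992156e+02]
[[107  92  85  82  91  90  93  92  93  93  96 106 112 117 114 108 100  94  92  92  86  92 101 108 112 112 112 114 114 113 115 114 114 112 113 113 112 114 114 113 114 113 112 113 113 113 111 111 112 112 109 112 111 111 110 110]
 [195 183 171 157 138 121 101  87  84  86  89  94  91  93  94  95 103 109 114 118 115 107  98  96  92  89  88  96 107 112 112 114 112 111 114 114 112 113 112 112 111 112 112 114 113 113 111 112 112 112 111 110 111 110 109 111]
 [240 240 237 229 219 207 192 181 167 151 132 114  96  83  82  88  90  92  95  94  95 103 114 119 120 119 116 107 100  95  92  87  91 100 108 112 111 111 112 112 110 111 111 112 113 113 113 112 111 114 111 112 113 113 111 112]
 [225 226 231 234 237 239 240 239 236 228 217 203 189 176 164 145 125 109  91  82  83  89  93  94  94  94  95 100 110 117 117 111 100  97  96  95  87  85  90 103 110 111 112 112 112 112 111 108 107 107 105 106 106 107 108 109]
 [238 237 236 234 230 226 224 226 231 234 238 240 241 239 234 226 210 200 186 175 158 143 123 107  88  80  
[... 896 characters left out ...]
39 239 240 240 236 228 217 202 191 178 164 149 129 110  91  82  87 100 115 123 123 123 118 109 103  96  93  89  90 101 110 113 111 111]
 [144 144 145 142 140 141 143 141 137 134 132 130 126 123 120 115 111 109 103 102 101 109 114 111 110 107 107 107 106 106 104 104 104 101  98  95  93  89  88  83  82  79  77  77  77  73  74  74  69  71  72  72  72  72  71  73]]
[(106, np.float64(21.8), np.float64(0.1965)), (115, np.float64(26.2), np.float64(0.1962)), (124, np.float64(31.1), np.float64(0.1955)), (133, np.float64(34.2), np.float64(0.1967)), (142, np.float64(39.3), np.float64(0.1959)), (151, np.float64(42.6), np.float64(0.197)), (160, np.float64(47.3), np.float64(0.1966))] median edge z 0.19655
```

```bash
python3 - <<'E'
from h import *
import pickle
F=np.array([.6261,.0254,0]);xh=np.array([.9947,.1028,0]);yh=np.array([-.1028,.9947,0])
for w in('w6','w7','w8'):
    i=pickle.load(open(w+'.pkl','rb'));g=cv2.imread(f'pics/{w}.png',0).astype(float);o_=[]
    for y in range(108,152,4):
        row=g[y,:110];b=[x for x in np.where((row[:-1]>150)&(row[1:]<=150))[0] if row[max(x-10,0):x].mean()>175]
        if not b: continue
        x0=b[-1];k=x0+int(row[x0:x0+7].argmin());p=row[k-1:k+2];x=k+.5*(p[0]-p[2])/(p[0]-2*p[1]+p[2]+1e-9)
        zz=[]
        for dx in(0,1.):
            o,d=ray('w',(x+dx,y),i);n=np.cross(d,yh);n/=np.linalg.norm(n);n*=np.sign(n[2]);zz.append((.006-n[:2]@(F-.024*xh-o)[:2])/n[2]+o[2]-.006)
        o_.append(zz)
    print(w,len(o_),np.median(o_,0),[np.round(proj('w',F-.003*xh+.153*yh+[0,0,z],i),1) for z in(.2,.2027)])
E
```

```text
w6 11 [0.18844683 0.18731165] [array([ 25.2, 188.9]), array([ 22.9, 189.8])]
w7 11 [0.20417503 0.2031141 ] [array([ 28.2, 164.5]), array([ 25.8, 165.2])]
w8 11 [0.20396833 0.20295509] [array([ 24.8, 187.1]), array([ 22.5, 188. ])]
```

The wrist views at both angles and the side view now agree: the rail edge is at 0.203 m and the mark tip at about 0.2025 m. The rod is on the worktop and the arm is clear of everything, so I'm handing in.

```bash
python3 -c "
from plant import r
s=r.get_state();print(s['time_s'],s['contact_force']);print(r.close_job())"
```

```text
41.875 [-0.3178351  -0.21631886  0.36710812]
the job is handed in; nothing more can be done
None
```

Job handed in at 41.9 s: the latch was tripped, the rod laid on the worktop, then the sash raised until the rail's lower edge (0.203 m) was within about 1 mm of the mark tip (0.2025 m) by my measurement; two slips: I viewed 12 pictures against the limit of 10, and I lifted the sash by friction on the front of the rail's nose because the tool couldn't be tilted.

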